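# Close the tilted storage canister with its screw lid

## Task

Lift the steel funnel out of the mouth of the tilted canister and stand it upright on the round cork trivet. Then set the green lid squarely on the canister's neck with its wing grip level, so that it rests on top of the thread, turn it backward (anticlockwise) until it drops in at the thread start, and screw it forward (clockwise) until it is fully home. Leave the other kitchen things where they are, and let go of everything.

Things in the scene. Friction and masses are not known exactly. Their poses are not given: they have to be found in the camera images.
- cradle: White canister, 90 mm wide, 130 mm long, fixed in a wooden rack, leaning 30 deg toward the robot. Origin: centre of the mouth's rim. z: its axis, out of the mouth; y is level; x points away from the robot and upward. The black neck is 26 mm long, 56 mm outside, 48 mm inside, orange thread to 71 mm. The thread repeats each half turn; its angle varies and is not given. Rigid.
- on_thread (a point): Point on the canister's axis 7 mm below the rim: where the lid's origin is when, put on with its wing parallel to the cradle's y axis, it rests on the flat thread tops. Seen from outside the mouth, an anticlockwise turn of 23 to 73 deg from there brings it to the entry, where it can drop 9 mm; clockwise it meets a stop after 12 to 62 deg.
- dropped (a point): Point on the axis 16 mm below the rim: the lid's origin when it has dropped in at the entry. The entry leaves it 20 deg of free play, with a stop at its anticlockwise end. Turned clockwise from there, the lid stays level for 12 to 34 deg (as it stood in the play), then goes down 4 mm over the next 32 deg.
- home (a point): Point on the axis 20 mm below the rim: the lid's origin when fully home, its plate lying on the rim. Having reached it, 44 to 66 deg clockwise of where it dropped in, the lid can still turn some 40 deg at this height before a hard stop.
- lid: Green screw lid, 83 mm across, standing skirt down on the table. Origin: centre of the skirt's lower edge; z up. Skirt 20 mm deep, 77 mm inside; plate top at z = 24 mm; white wing grip along x, 56 mm long, 14 mm wide, z = 24 to 52 mm. Two lugs inside under the wing's ends, z = 2 to 7 mm, 31 mm from the axis. A half turn gives the same lid. About 90 g.
- funnel: Steel funnel in the canister's mouth, along its axis: spout 44 mm wide, 18 mm long (2 mm play in the neck); above it a straight open hopper 62 mm wide, 44 mm high, its shoulder on the rim. Origin: centre of the spout's lower end; z up its axis (hopper z = 18 to 62 mm, wall 3 mm). Take it across the outside. About 90 g; stands on its spout's end.
- trivet: Round cork trivet lying on the table, fixed, 140 mm across, 10 mm thick. The origin is the centre of its underside, its top at z = 10 mm.
- spice_jar: Small jar with red cap, 48 mm across, 100 mm tall; a bystander. Origin at the centre of its underside.
- cup: Blue mug, 90 mm across, 100 mm tall; a bystander. Origin at the centre of its underside.
- bowl: White bowl, 130 mm across, 55 mm tall; a bystander. Origin at the centre of its underside.
- oil_bottle: Amber bottle with yellow cap, 64 mm across, 200 mm tall; a bystander. Origin at the centre of its underside.
- carton: Cardboard box, 60 by 100 by 150 mm; a bystander. Origin at the centre of its underside.
- spoon: Wooden spoon 200 mm long lying on the table; a bystander.
Mind the look-alikes: they are no part of the job. Of the things like the funnel, leave any that is orange; of the rest the larger one is meant.

How it is judged:
By the outcome, as a careful person would: the job done as asked, in the order asked, and still so for the second after the job is handed in, with the robot touching nothing.
It also fails if it takes over 72 s, if anything falls off the work surface, if the arm or the gripper's body presses on something with over 40 N, if the wrist force passes 120 N, or if a joint passes its speed limit or range.

## Robot

A 6-joint arm with a two-finger parallel gripper is mounted at the origin on the work surface. World frame = base frame: x ahead of the robot, y to its left, z up, the work surface at z = 0. Lengths are in mm, angles in rad, forces in N, time in s.
With the tool pointing down it reaches from about 300 to 775 mm from the base axis. Payload 14.6 kg.
Tool frame: the origin (TCP) lies at the very end of the fingers, on their centre line; the grasp point (between the pads) lies 19 mm behind it; z points along the fingers, y is the direction in which the jaws open and shut (so a half turn about z gives the same grasp; the last joint's range is limited). The gripper opens to 94 mm and grips with 3 to 60 N. Pads are 16 mm wide; open, the fingers measure 119 mm over their backs; the gripper's body (75 mm by 177 mm) begins 78 mm behind the grasp point.
Start: joints at [1.056, 0.3, 1.521, -0, 1.321, -0.067], TCP at [238.137, 495.762, 205.446] pointing down, gripper open.
Joint ranges: [-3.03, 3.03], [-0.79, 2.21], [0.23, 2.52], [-1.04, 4.18], [0, 3.07], [-2.55, 2.55]. Speed limits (rad/s): [2.22, 2.22, 2.57, 3.14, 3.14, 3.14].

## Interface

Orientations are given as a rotation vector (axis times angle).
In Python, from station import * gives the robot as it stands. The module is installed in compiled form; this text tells all that it offers.
- The arm moves only by the tool servo_tool, never from a script. Its argument "commands" is a list of rows, each a list of 7 numbers: the shift along the tool's x, y, z as a fraction of full scale, then the turn, a rotation vector about the tool's x, y, z as a fraction of full scale, then the opening, from 0 (shut) to 1 (fully open). In form: [[x, y, z, wx, wy, wz, grip], ...]. A call has 1 to 20 rows; each row is the pose to reach, as a shift and turn from the pose commanded when the call began, along the tool's axes at that moment; what a row does not reach only later rows make up. Full scale, the value 1, is 1 m for a shift and pi/4 rad for a turn. A row lasts 1/10 s, in which the tool goes at most 50 mm and 8.59 degrees, less where a joint would pass 70% of its speed; a pose out of reach is approached as far as the arm can. A call with a number of a shift or a turn outside -1 to 1 is refused whole. A call with a gripper value outside its range is refused whole. The fingers move at their own pace and stop on an object; "newtons" is the grip in N (left out, the last holds). Time passes only in rows, so rows that repeat a pose let the fingers close. It gives the time, the measured TCP pose, the force and the opening at its end, in the units of the state.
- sense(): the state, without advancing time (a new reading comes with each control period).
- snapshot(name): name is "side" or "top"; returns a dict with "pixels" (420x560x3 uint8, blue, green, red), "range_z" (420x560 float32, mm along the optical axis (not along the pixel's ray), 0 where there is no reading), "vertical_fov" (degrees; the focal length in pixels is half the picture's height over the tangent of half this angle, whatever the lens; pixels are square), "cx", "cy" (the principal point, pixels), "dist" ([k1, k2, p1, p2, k3] as OpenCV has them; the pictures are not rectified), "world_to_cam" (4x4, takes a point from world to camera coordinates). Camera axes: x right, y up, looking along -z (the intrinsics and any distortion apply to the point x, -y, -z); pixel columns grow to the right and rows downward; lengths in mm; the calibration is good to about 2 mm. A picture is of the moment at which its call begins.
- hand_in(): hands the job in, once; it reports no verdict.
The state is a dict: "t": time; "q": joint angles; "dq": joint speeds; "joint_torque": joint torques, N m; "tool_pos": TCP position; "tool_rot": TCP orientation; "ft_force": force on the tool from outside, world axes, zero at the start; "ft_torque": the same for the moment, N m; "opening": finger opening in mm.
Only numpy, scipy, OpenCV 4.12 (cv2) and the standard library are available. Lean on these libraries where they do the work, as an engineer would, in place of code of your own. Each camera call takes 0.05 s, during which the arm holds its last target.

## Working session

There is one attempt and no reset: what is moved stays moved. The work goes in short steps, Python scripts to look and compute and a tool call to move; the robot and the scene stay as the last step left them, time stands still between calls to the robot, and variables do not carry over. Pictures are saved under pics/ and viewed, and the job is handed in when it is done.

Besides the shell and the picture viewer there is one more tool, called after ">>>" as a command line: name --pt "numbers of a row" for each row, then --argument value for the rest. servo_tool: Moves the arm, as the interface text tells. Shift numbers are shares of 1 m and turn numbers shares of pi/4 rad, none past 1 either way. Its arguments: {"type":"object","properties":{"commands":{"type":"array"},"newtons":{"type":"number"}},"required":["commands"]}

```bash
mkdir -p pics
cat > h.py <<'E'
from station import *
import numpy as np, cv2, json, pickle
from scipy.spatial.transform import Rotation as R
def cam(name,save=None):
    s=snapshot(name)
    if save:
        cv2.imwrite('pics/'+save+'.png',s['pixels']); pickle.dump({k:s[k] for k in s},open('pics/'+save+'.pkl','wb'))
    return s
def K(s):
    f=s['pixels'].shape[0]/2/np.tan(np.radians(s['vertical_fov'])/2)
    return np.array([[f,0,s['cx']],[0,f,s['cy']],[0,0,1.]])
def rays(s,uv):
    uv=np.asarray(uv,float).reshape(-1,1,2)
    n=cv2.undistortPoints(uv,K(s),np.array(s['dist'],float)).reshape(-1,2)
    d=np.c_[n[:,0],-n[:,1],-np.ones(len(n))]
    M=np.array(s['world_to_cam']);Rt=M[:3,:3];t=M[:3,3]
    return -Rt.T@t, d@Rt   # origin, dirs (per unit depth)
def plane(s,uv,z):
    o,d=rays(s,uv); return o+d*((z-o[2])/d[:,2])[:,None]
def pts(s,uv):
    uv=np.asarray(uv).reshape(-1,2); o,d=rays(s,uv)
    z=s['range_z'][uv[:,1].astype(int),uv[:,0].astype(int)]
    p=o+d*z[:,None]; return p[z>0]
def proj(s,P):
    P=np.asarray(P,float).reshape(-1,3);M=np.array(s['world_to_cam'])
    c=P@M[:3,:3].T+M[:3,3]; c=c*[1,-1,-1]
    return cv2.projectPoints(c,np.zeros(3),np.zeros(3),K(s),np.array(s['dist'],float))[0].reshape(-1,2)
def cloud(s):
    h,w=s['range_z'].shape
    u,v=np.meshgrid(np.arange(w),np.arange(h)); uv=np.c_[u.ravel(),v.ravel()]
    o,d=rays(s,uv); return (o+d*s['range_z'].reshape(-1,1)).reshape(h,w,3)
E
python3 - <<'E'
from h import *
for n in('side','top'):
    s=cam(n,n+'0'); M=np.array(s['world_to_cam']); print(n,K(s)[0,0],s['cx'],s['cy'],s['dist'],(-M[:3,:3].T@M[:3,3]).round(),(-M[2,:3]).round(2))
st=sense(); print(st)
E
```

```text
side 449.758602056329 283.4954182086836 210.3725295891108 [0.04927771 0.         0.         0.         0.        ] [ 540. 1025.  897.] [ 0.04 -0.79 -0.61]
top 424.82033444872445 279.43196080818814 202.9849346556917 [-0.02163462  0.          0.          0.          0.        ] [ 460.   18. 1280.] [ 0.09  0.   -1.  ]
{'t': 0.1, 'q': array([ 1.05638729e+00,  3.00425092e-01,  1.52151370e+00, -3.87575806e-05,
        1.32071849e+00, -6.65972491e-02]), 'dq': array([-0.00077243, -0.00429162, -0.00252835, -0.00027002,  0.00028667,
       -0.00115859]), 'joint_torque': array([ 6.31198986e-07, -5.32646406e+01, -3.53284800e+01,  7.08723301e-02,
        2.34432926e-02, -3.34648780e-05]), 'tool_pos': array([238.03900343, 495.55399044, 204.94007502]), 'tool_rot': array([-6.97483759e-01, -3.06291173e+00,  1.61899848e-03]), 'ft_force': array([0.06186883, 0.54146036, 0.29714209]), 'ft_torque': array([-0.00433512, -0.04090725, -0.01918804]), 'opening': 93.99507992936336}
```

View pics/side0.png

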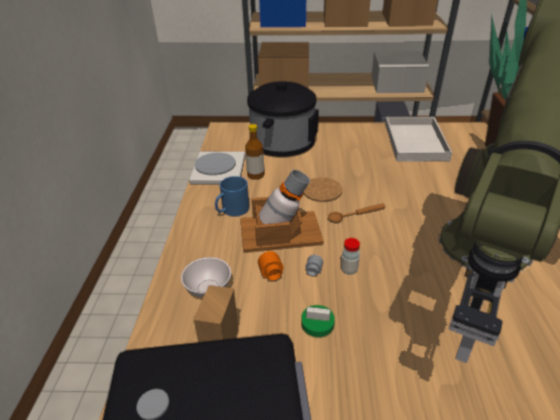

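View pics/top0.png

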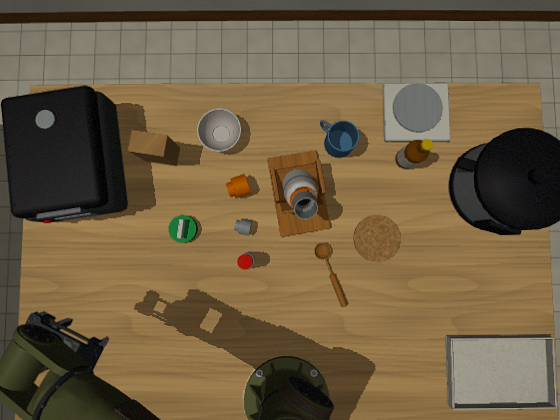

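Side view: the grey funnel sits in the canister mouth at (297,182), with the trivet at (322,189), the lid at (318,320), the rack at (280,228) and the jar at (350,256).

Funnel candidates:
- The grey one in the mouth: side (297,182), top (305,205).
- The orange one lying on the table: side (270,265), top (238,186). Excluded because it is orange.
- The small grey one lying on the table: side (315,264), top (244,227). Excluded because it is smaller.

So the one in the mouth is the target. I'll check it in a crop and measure.

Run:
```python
from h import *
T=pickle.load(open('pics/top0.pkl','rb'));S=pickle.load(open('pics/side0.pkl','rb'))
a=cv2.resize(T['pixels'][140:250,160:350],None,fx=4,fy=4,interpolation=cv2.INTER_CUBIC); cv2.imwrite('pics/c_top.png',a)
a=cv2.resize(S['pixels'][160:340,225:365],None,fx=3.3,fy=3.3,interpolation=cv2.INTER_CUBIC); cv2.imwrite('pics/c_side.png',a)
for n,s in(('top',T),('side',S)):
    c=cloud(s); hsv=cv2.cvtColor(s['pixels'],cv2.COLOR_BGR2HSV)
    g=(hsv[...,0]>50)&(hsv[...,0]<80)&(hsv[...,1]>120)
    g&= (c[...,0]>150)&(c[...,0]<800)&(c[...,2]<80)
    p=c[g]; print(n,'green',g.sum(),np.argwhere(g).mean(0)[::-1],p.min(0).round(),p.max(0).round(),np.median(p,0).round())
    print('table z',np.median(c[200:300,150:450,2]))
# heights along things in top
c=cloud(T)
for uv in[(305,205),(300,190),(297,180),(377,238),(183,229),(244,227),(238,186),(246,260),(340,138),(220,130),(152,148),(410,155),(323,252)]:
    print(uv,c[uv[1],uv[0]].round(1))
```

```text
top green 509 [190.86640472 227.2475442 ] [ 457. -596.   -0.] [745. 495.  71.] [498. 298.  25.]
table z 1.6641103389141563
side green 511 [317.25440313 324.76125245] [459. 270.   2.] [534. 351.  30.] [498. 331.  23.]
table z -0.050380200457368574
(305, 205) [554.3 -49.8 148.1]
(300, 190) [590.6 -35.2 182.7]
(297, 180) [621.8 -29.  148.3]
(377, 238) [ 466.  -271.3   12.7]
(183, 229) [494.8 301.1  37. ]
(244, 227) [499.6 121.7  46. ]
(238, 186) [617.4 137.9  62.9]
(246, 260) [407.1 111.2 103.7]
(340, 138) [ 771.  -167.4    5.6]
(220, 130) [797.5 199.3   6.7]
(152, 148) [711.  362.9 150.1]
(410, 155) [ 691.3 -339.5  135.4]
(323, 252) [ 425.2 -110.7    4.6]
```

View pics/c_top.png

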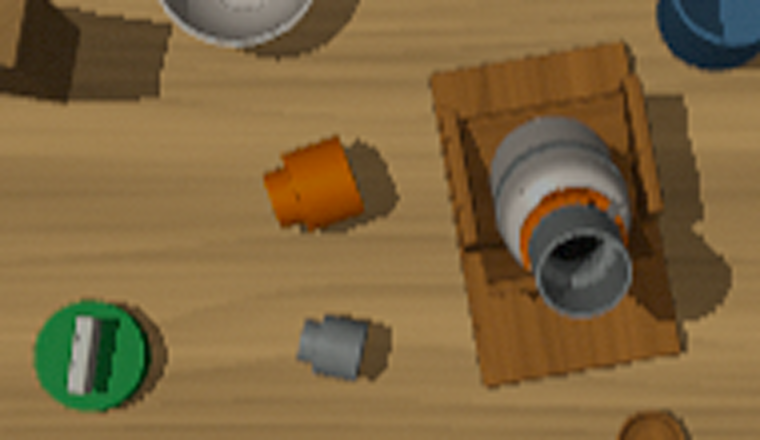

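View pics/c_side.png

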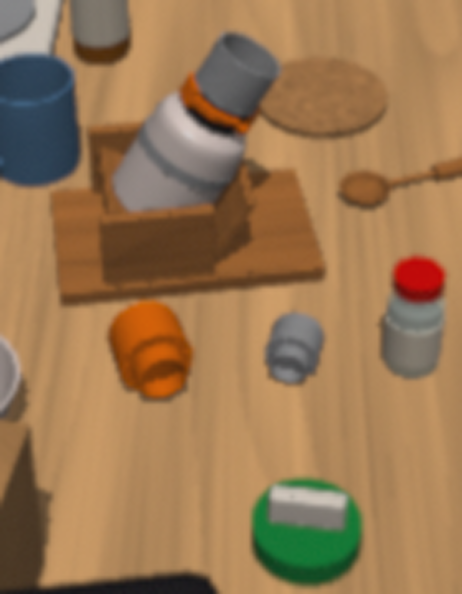

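The crop confirms it: the large grey hopper at top-crop (585,275) sits in the black neck with the orange thread, and the small grey and orange ones lie on the table. Next I'll measure the geometry from colour masks and depth.

```bash
python3 - <<'E'
from h import *
from scipy.optimize import least_squares
D={n:pickle.load(open(f'pics/{n}0.pkl','rb')) for n in('top','side')}
data={}
for n,s in D.items():
    c=cloud(s); hsv=cv2.cvtColor(s['pixels'],cv2.COLOR_BGR2HSV).astype(int)
    t=c[255:290,180:300] if n=='top' else c[330:400,340:420]
    print(n,'table',t[...,2].mean().round(2),t[...,2].std().round(2))
    box=(c[...,0]>480)&(c[...,0]<720)&(c[...,1]>-130)&(c[...,1]<40)&(c[...,2]>60)
    ora=box&(hsv[...,0]<16)&(hsv[...,1]>200)
    # grey
    grey=box&(hsv[...,1]<70)
    P=c[grey]; print(n,'grey',len(P)); data[n]=P
    print('orange',ora.sum(),np.argwhere(ora).mean(0)[::-1],c[ora].mean(0).round(1))
    e=np.argwhere(grey); print(e.min(0),e.max(0), P.min(0).round(),P.max(0).round())
    vis=s['pixels'].copy(); vis[~grey]=vis[~grey]//3
    y0,x0=(160,270) if n=='top' else (165,245)
    cv2.imwrite(f'pics/m_{n}.png',cv2.resize(vis[y0:y0+70,x0:x0+80],None,fx=7,fy=7,interpolation=cv2.INTER_NEAREST))
E
python3 -c "
import cv2,numpy as np
a=cv2.imread('pics/m_top.png');b=cv2.imread('pics/m_side.png')
cv2.imwrite('pics/m.png',cv2.resize(np.hstack([a,b]),(800,350)))"
```

```text
top table 10.45 78.93
top grey 1147
orange 153 [301.63398693 190.80392157] [594.  -41.9 138.6]
[169 283] [218 317] [517. -84.  67.] [663.   8. 221.]
side table 3.65 61.06
side grey 1328
orange 96 [288.5625     192.60416667] [575.3 -20.1 163.1]
[170 259] [223 309] [518. -93.  60.] [665.  13. 217.]
```

View pics/m.png

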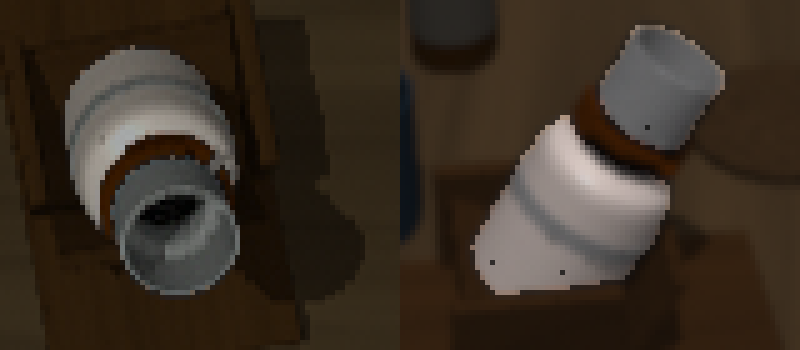

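Run:
```python
from h import *
from scipy.optimize import least_squares
D={n:pickle.load(open(f'pics/{n}0.pkl','rb')) for n in('top','side')}
def ax(psi,tilt=30): 
    t=np.radians(tilt); return np.array([-np.sin(t)*np.cos(psi),-np.sin(t)*np.sin(psi),np.cos(t)])
res={}
for n in('top','side','both'):
    Ps=[]
    for m in (('top','side') if n=='both' else (n,)):
        s=D[m]; c=cloud(s); hsv=cv2.cvtColor(s['pixels'],cv2.COLOR_BGR2HSV).astype(int)
        box=(c[...,0]>480)&(c[...,0]<720)&(c[...,1]>-130)&(c[...,1]<40)&(c[...,2]>60)
        Ps.append(c[box&(hsv[...,1]<70)])
    P=np.vstack(Ps)
    def sr(p):
        z=ax(p[3],p[4]); d=P-p[:3]; sz=d@z; r=np.linalg.norm(d-sz[:,None]*z,axis=1); return sz,r
    def f(p):
        sz,r=sr(p)
        hop=sz>2; body=(sz<-48)
        e=np.where(hop,np.where(abs(r-31)<abs(r-28),r-31,r-28),0)
        e=np.where(body,r-45,e)
        return np.r_[e,(p[4]-30)*3]
    # init
    best=least_squares(f,[572,-45,171,0.18,30],loss='soft_l1',f_scale=1.5)
    p=best.x
    sz,r=sr(p)
    print(n,p[:3].round(1),np.degrees(p[3]).round(2),p[4].round(2),'res',np.median(abs(f(p))).round(2))
    print(' hist s for outer hopper',np.histogram(sz[(abs(r-31)<2.5)],bins=np.arange(-4,64,4))[0], 'max s pct',np.percentile(sz[sz>20],[90,97,99,100]).round(1))
    res[n]=p
    # r profile for sz in bins
    print(' rmax',[(a,np.percentile(r[(sz>a)&(sz<a+6)],80).round(1)) for a in range(-90,50,6) if ((sz>a)&(sz<a+6)).sum()>5])
```

```text
top [566.2 -43.8 167.1] 9.29 28.55 res 0.28
 hist s for outer hopper [ 1 15 13 21 20 22 21 27 24 24 15 39 19  0  0  0] max s pct [44.4 45.5 46.3 47.1]
 rmax [(-90, np.float64(45.4)), (-84, np.float64(45.0)), (-78, np.float64(45.8)), (-72, np.float64(46.2)), (-66, np.float64(46.1)), (-60, np.float64(44.8)), (-54, np.float64(44.3)), (-48, np.float64(44.3)), (-42, np.float64(43.2)), (-36, np.float64(40.1)), (-30, np.float64(35.7)), (-18, np.float64(33.8)), (-12, np.float64(21.1)), (-6, np.float64(21.2)), (0, np.float64(28.9)), (6, np.float64(30.2)), (12, np.float64(30.5)), (18, np.float64(30.2)), (24, np.float64(30.2)), (30, np.float64(30.7)), (36, np.float64(31.5)), (42, np.float64(30.9))]
side [578.8 -40.8 137.3] 8.11 29.81 res 0.28
 hist s for outer hopper [ 5 27 14  8  1  0  0  0  0 16 22 16 19 21 30 32] max s pct [73.1 74.7 75.7 76.1]
 rmax [(-90, np.float64(46.3)), (-84, np.float64(46.2)), (-78, np.float64(46.2)), (-72, np.float64(46.9)), (-66, np.float64(46.4)), (-60, np.float64(46.6)), (-54, np.float64(46.1)), (-48, np.float64(46.6)), (-42, np.float64(47.7)), (-36, np.float64(47
[... 317 characters left out ...]
hist s for outer hopper [ 0  0 13 25 36 35 39 43 60 47 47 58 61 56  4  0] max s pct [49.1 51.1 52.  53.4]
 rmax [(-90, np.float64(46.1)), (-84, np.float64(46.1)), (-78, np.float64(45.5)), (-72, np.float64(46.7)), (-66, np.float64(47.3)), (-60, np.float64(46.9)), (-54, np.float64(45.9)), (-48, np.float64(45.5)), (-42, np.float64(44.8)), (-36, np.float64(43.8)), (-30, np.float64(40.7)), (-24, np.float64(35.2)), (-18, np.float64(29.6)), (-12, np.float64(35.2)), (-6, np.float64(20.3)), (0, np.float64(22.3)), (6, np.float64(29.7)), (12, np.float64(29.8)), (18, np.float64(30.8)), (24, np.float64(30.5)), (30, np.float64(30.9)), (36, np.float64(30.8)), (42, np.float64(30.8)), (48, np.float64(30.4))]
```

Run:
```python
from h import *
from scipy.optimize import least_squares
D={n:pickle.load(open(f'pics/{n}0.pkl','rb')) for n in('top','side')}
def ax(psi,tilt=30): 
    t=np.radians(tilt); return np.array([-np.sin(t)*np.cos(psi),-np.sin(t)*np.sin(psi),np.cos(t)])
psi=np.radians(8.5); z=ax(psi); y=np.array([-np.sin(psi),np.cos(psi),0]); x=np.cross(y,z); print('x',x.round(3))
th=np.linspace(0,2*np.pi,181)
circ=31*(np.cos(th)[:,None]*x+np.sin(th)[:,None]*y)
C0=np.array([567.8,-42.6,160.9])+z*50
obs={}
for n,s in D.items():
    c=cloud(s); hsv=cv2.cvtColor(s['pixels'],cv2.COLOR_BGR2HSV).astype(int)
    u,v=np.meshgrid(np.arange(560),np.arange(420))
    a=proj(s,C0)[0]; b=proj(s,C0-20*z)[0]; d=(a-b)/np.linalg.norm(a-b)
    g=(hsv[...,1]<70)&(abs(u-a[0])<45)&(abs(v-a[1])<45)&((u-b[0])*d[0]+(v-b[1])*d[1]>0)
    box=(c[...,2]>60)|(s['range_z']==0); g&=box
    nl,lab,st,_=cv2.connectedComponentsWithStats(g.astype(np.uint8)); k=lab[int(round((a+0*d)[1])),int(round(a[0]))]
    k=1+np.argmax(st[1:,4]); g=lab==k; print(n,g.sum(),a,d)
    q=np.argwhere(g)[:,::-1].astype(float)
    dirs=[]
    for w in np.radians(np.arange(-70,71,10)):
        e=np.array([d[0]*np.cos(w)-d[1]*np.sin(w),d[0]*np.sin(w)+d[1]*np.cos(w)])
        dirs.append((e,(q@e).max()+0.5*(abs(e[0])+abs(e[1]))*0.8))
    obs[n]=dirs
def f(C,names=('top','side')):
    o=[]
    for n in names:
        p=proj(D[n],C+circ)
        o+=[(p@e).max()-v for e,v in obs[n]]
    return np.array(o)
r=least_squares(f,C0); C=r.x
print('rim C',C.round(1),'mouth O',(C-44*z).round(1),'res',f(C).round(1))
```

```text
x [0.857 0.128 0.5  ]
top 294 [304.94507234 207.56981402] [0.29124811 0.95664755]
side 567 [300.12520579 175.4842993 ] [ 0.54850838 -0.83614505]
rim C [535.7 -37.1 358.6] mouth O [557.5 -33.9 320.5] res [  1.3   0.6   0.2  -0.1  -0.1  -0.6  -0.9  -0.8  -0.6  -0.3  -0.3  -0.2
   0.1   0.8   1.  -14.1  -7.7  -1.    5.9   9.3   5.8   2.5   0.   -1.4
  -2.1  -2.3  -2.2  -2.   -1.7  -1.5]
```

```bash
cat > rim.py <<'E'
from h import *
from scipy.optimize import least_squares
D={n:pickle.load(open(f'pics/{n}0.pkl','rb')) for n in('top','side')}
def ax(psi,tilt=30): 
    t=np.radians(tilt); return np.array([-np.sin(t)*np.cos(psi),-np.sin(t)*np.sin(psi),np.cos(t)])
psi=np.radians(8.5); z=ax(psi); y=np.array([-np.sin(psi),np.cos(psi),0]); x=np.cross(y,z)
th=np.linspace(0,2*np.pi,181)
circ=31*(np.cos(th)[:,None]*x+np.sin(th)[:,None]*y)
C0=np.array([567.8,-42.6,160.9])+z*50
obs={}
for n,s in D.items():
    c=cloud(s); hsv=cv2.cvtColor(s['pixels'],cv2.COLOR_BGR2HSV).astype(int)
    box=(c[...,0]>480)&(c[...,0]<720)&(c[...,1]>-130)&(c[...,1]<40)&(c[...,2]>60)
    u,v=np.meshgrid(np.arange(560),np.arange(420))
    a=proj(s,C0)[0]; b=proj(s,C0-20*z)[0]; d=(a-b)/np.linalg.norm(a-b)
    g=(hsv[...,1]<70)&box&((u-b[0])*d[0]+(v-b[1])*d[1]>0)&(hsv[...,2]<200)
    q=np.argwhere(g)[:,::-1].astype(float); print(n,g.sum(),a,q.min(0),q.max(0))
    obs[n]=[]
    for w in np.radians(np.arange(-60,61,10)):
        e=np.array([d[0]*np.cos(w)-d[1]*np.sin(w),d[0]*np.sin(w)+d[1]*np.cos(w)])
        obs[n].append((e,(q@e).max()+0.3))
def f(C,names=('top','side')):
    o=[]
    for n in names:
        p=proj(D[n],C+circ)
        o+=[(p@e).max()-v for e,v in obs[n]]
    return np.array(o)
r=least_squares(f,C0,loss='soft_l1'); C=r.x
print('rim C',C.round(1),'mouth O',(C-44*z).round(1),'res',f(C).round(1))
E
python3 rim.py
```

```text
top 294 [304.94507234 207.56981402] [293. 201.] [317. 218.]
side 197 [300.12520579 175.4842993 ] [289. 170.] [309. 186.]
rim C [542.8 -48.2 200.3] mouth O [564.6 -45.  162.2] res [-0.1 -0.1  0.   0.4  0.  -0.2 -0.   0.1  0.2  0.  -0.1 -0.1  0.2  0.1
  0.1  0.3  0.3 -0.1 -0.3 -0.2  0.1 -0.2 -0.3 -0.2  0.1  0.3]
```

```bash
cat > lid.py <<'E'
from h import *
D={n:pickle.load(open(f'pics/{n}0.pkl','rb')) for n in('top','side')}
for n,s in D.items():
    c=cloud(s); px=s['pixels']; hsv=cv2.cvtColor(px,cv2.COLOR_BGR2HSV).astype(int)
    near=(abs(c[...,0]-497)<70)&(abs(c[...,1]-305)<70)
    g=near&(hsv[...,0]>50)&(hsv[...,0]<80)&(hsv[...,1]>120)
    w=near&(hsv[...,1]<60)&(c[...,2]>20)
    full=(g|w)
    cs=cv2.findContours(full.astype(np.uint8),cv2.RETR_EXTERNAL,cv2.CHAIN_APPROX_NONE)[0]; cc=max(cs,key=cv2.contourArea).reshape(-1,2).astype(float)
    P=plane(s,cc,24 if n=='top' else 24); 
    print(n,'lid contour at z24 minEnclosing',cv2.minEnclosingCircle(P[:,:2].astype(np.float32)), 'bounds',P.min(0).round(1),P.max(0).round(1))
    q=np.argwhere(w)[:,::-1]; print(' wing n',len(q),'depth pts z pct',np.percentile(c[w][:,2],[10,50,90]).round(1),'bright',[np.percentile(hsv[...,2][w],k) for k in(10,50,90)])
    top=w&(hsv[...,2]>(170)); q=np.argwhere(top)[:,::-1].astype(float)
    P=plane(s,q,52); box=cv2.minAreaRect(P[:,:2].astype(np.float32)); print(' wingtop rect',len(q),box, 'mean',P.mean(0).round(1))
    ev=np.linalg.eigh(np.cov(P[:,:2].T)); a=ev[1][:,1]; print(' dir deg',np.degrees(np.arctan2(a[1],a[0])).round(1))
    Pw=c[w&(abs(c[...,2]-52)<5)]; print(' depth top',len(Pw),Pw.mean(0).round(1)); 
    ev=np.linalg.eigh(np.cov(Pw[:,:2].T)); a=ev[1][:,1]; print(' dir deg',np.degrees(np.arctan2(a[1],a[0])).round(1))
    pl=c[g&(abs(c[...,2]-24)<5)]; print(' plate z',np.median(pl[:,2]).round(1))
    # trivet: depth z 5..16 near
    t=(abs(c[...,0]-466)<90)&(abs(c[...,1]+271)<90)
    tz=t&(c[...,2]>5.5)&(c[...,2]<16)
    P=c[tz]; print(' trivet n',len(P),P.min(0).round(),P.max(0).round(),'mid', ((np.percentile(P,1,axis=0)+np.percentile(P,99,axis=0))/2).round(1),'zmed',np.median(P[:,2]).round(1))
    y0,x0=(190,330) if n=='top' else (160,280)
    tbl=c[t&(abs(c[...,2])<4)]; print(' table z near trivet',np.median(tbl[:,2]).round(2))
a=cv2.resize(D['top']['pixels'][200:260,150:220],None,fx=5.5,fy=5.5,interpolation=cv2.INTER_NEAREST)
b=cv2.resize(D['side']['pixels'][295:345,285:350],None,fx=6,fy=6.6,interpolation=cv2.INTER_NEAREST)
cv2.imwrite('pics/lidcrop.png',np.hstack([a,b]))
E
python3 lid.py
```

```text
top lid contour at z24 minEnclosing ((497.5205993652344, 304.9228820800781), 42.76325225830078) bounds [456.8 262.5  24. ] [536.6 345.8  24. ]
 wing n 119 depth pts z pct [37.  50.8 54.8] bright [np.float64(66.8), np.float64(155.0), np.float64(171.0)]
 wingtop rect 14 ((497.359130859375, 308.01611328125), (9.054980278015137, 47.524410247802734), 82.72610473632812) mean [506.8 307.3  52. ]
 dir deg 168.2
 depth top 88 [497.8 306.8  51.9]
 dir deg 173.1
 plate z 24.7
 trivet n 1731 [ 380. -358.    6.] [ 556. -182.   16.] mid [ 469.3 -271.2   10.6] zmed 10.8
 table z near trivet 0.73
side lid contour at z24 minEnclosing ((497.7188720703125, 316.41552734375), 46.62046813964844) bounds [458.8 272.4  24. ] [534.5 362.9  24. ]
 wing n 258 depth pts z pct [30.  45.5 52.6] bright [np.float64(118.0), np.float64(139.0), np.float64(199.0)]
 wingtop rect 87 ((497.5751647949219, 309.7156982421875), (12.112176895141602, 50.6740837097168), 83.39293670654297) mean [496.9 309.9  52. ]
 dir deg 173.5
 depth top 120 [497.2 309.3  51. ]
 dir deg 173.0
 plate z 23.7
 trivet n 660 [ 400. -335.    6.] [ 530. -193.   15.] mid [ 465.2 -267.     9.5] zmed 8.8
 table z near trivet -0.98
```

View pics/lidcrop.png

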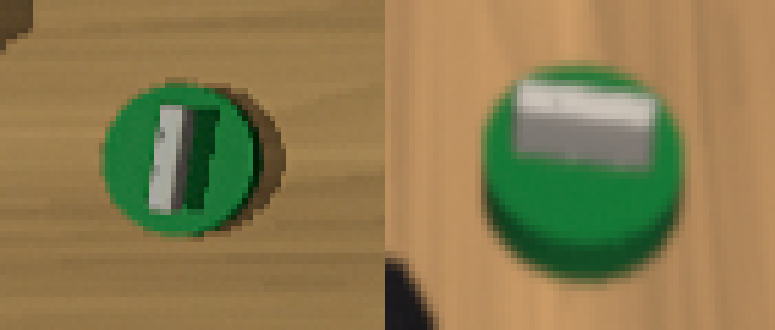

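```bash
cat > mv.py <<'E'
# rows towards a target, in tool-frame fractions, from tracked commanded pose
from h import *
import sys
F='cmd.json'
def load():
    d=json.load(open(F)); return np.array(d['p']),R.from_rotvec(d['r'])
def save(p,r): json.dump({'p':list(map(float,p)),'r':list(map(float,r.as_rotvec()))},open(F,'w'))
def row(p1,r1,frm=None):
    p,r=frm or load()
    d=r.inv().apply(np.asarray(p1)-p)/1000; w=(r.inv()*r1).as_rotvec()/(np.pi/4)
    return np.r_[d,w]
def applied(*v):   # record the last row really sent
    p,r=load(); v=np.array(v,float)
    save(p+r.apply(v[:3]*1000), r*R.from_rotvec(v[3:6]*np.pi/4))
def frame(z,y):
    z=np.array(z,float)/np.linalg.norm(z); y=np.array(y,float); y-=z*(y@z); y/=np.linalg.norm(y)
    return R.from_matrix(np.c_[np.cross(y,z),y,z])
def down(yaw): # tool down, jaw direction at yaw deg
    a=np.radians(yaw); return frame([0,0,-1],[np.cos(a),np.sin(a),0])
PSI=np.radians(8.5)
CZ=np.array([-.5*np.cos(PSI),-.5*np.sin(PSI),np.sqrt(.75)]); CY=np.array([-np.sin(PSI),np.cos(PSI),0]); CX=np.cross(CY,CZ)
O=np.array([565,-44,163.5])
def tilt(jaw): return frame(-CZ,jaw)
def status():
    s=sense(); p,r=load(); m=R.from_rotvec(s['tool_rot'])
    print('t',round(s['t'],2),'pos',s['tool_pos'].round(1),'err',(s['tool_pos']-p).round(1),'roterr deg',np.degrees((r.inv()*m).as_rotvec()).round(2),'q',s['q'].round(2),'F',s['ft_force'].round(1),'Tq',s['ft_torque'].round(2),'open',round(s['opening'],1))
E
python3 - <<'E'
from mv import *
save([238.137,495.762,205.446],R.from_rotvec(sense()['tool_rot']))
status()
# up
p,r=load(); print('r',r.as_matrix().round(3))
T=tilt(-CY); P=O+CZ*130; print('P',P, (r.inv()*T).as_rotvec()/(np.pi/4))
for k in(.25,.5,.75,1):
    w=(r.inv()*T).as_rotvec(); pk=np.array([238,495,340])*(1-k)+P*k
    print(k,row(pk,r*R.from_rotvec(w*k)).round(3))
E
```

```text
t 0.1 pos [238.  495.6 204.9] err [-0.1 -0.2 -0.5] roterr deg [0. 0. 0.] q [ 1.06  0.3   1.52 -0.    1.32 -0.07] F [0.1 0.5 0.3] Tq [-0.   -0.04 -0.02] open 94.0
r [[-0.901  0.433 -0.   ]
 [ 0.433  0.901 -0.001]
 [ 0.    -0.001 -1.   ]]
P [500.71396888 -53.60761172 276.08330249] [-0.84367017  0.26068649  3.1463512 ]
0.25 [-0.119 -0.096 -0.118 -0.211  0.065  0.787]
0.5 [-0.237 -0.191 -0.102 -0.422  0.13   1.573]
0.75 [-0.356 -0.286 -0.086 -0.633  0.196  2.36 ]
1 [-0.475 -0.382 -0.07  -0.844  0.261  3.146]
```

>>> servo_tool --pt "0 0 -0.05 0 0 0 1" --pt "0 0 -0.1 0 0 0.1 1" --pt "-0.02 -0.02 -0.13 0 0 0.3 1" --pt "-0.06 -0.05 -0.135 0 0 0.5 1" --pt "-0.09 -0.07 -0.135 0 0 0.7 1" --pt "-0.12 -0.1 -0.135 0 0 0.9 1" --pt "-0.12 -0.1 -0.135 0 0 0.9 1"

```text
t: 0.8
tool_pos: [304.2, 350.7, 340.8]
tool_rot: [1.726, 2.624, 0.001]
ft_force: [-0.5, 0.3, -0.2]
opening: 93.9
```

Run:
```python
from mv import *
applied(-0.12,-0.1,-0.135,0,0,0.9); status()
p,r=load(); T=tilt(-CY); P=O+CZ*130
w=(r.inv()*T).as_rotvec(); print(w/(np.pi/4))
for k in(.4,.8,1):
    print(k,row(p*(1-k)+P*k,r*R.from_rotvec(w*k)).round(3))
```

```text
t 0.8 pos [304.2 350.7 340.8] err [ 1.1 -3.1  0.2] roterr deg [-0.08  0.02  0.5 ] q [ 0.78  0.03  1.52 -0.    1.59  0.37] F [-0.5  0.3 -0.2] Tq [-0.02 -0.01 -0.03] open 93.9
[-0.61105394  0.46753555  2.28063099]
0.4 [-0.181  0.006  0.026 -0.244  0.187  0.912]
0.8 [-0.362  0.013  0.052 -0.489  0.374  1.825]
1 [-0.452  0.016  0.065 -0.611  0.468  2.281]
```

>>> servo_tool --pt "-0.03 0 0 0 0 0.15 1" --pt "-0.07 0 0 0 0 0.33 1" --pt "-0.11 0 0 0 0 0.5 1" --pt "-0.15 0 0 0 0 0.68 1" --pt "-0.18 0 0 0 0 0.85 1" --pt "-0.2 0 0 0 0 0.95 1" --pt "-0.2 0 0 0 0 0.95 1"

```text
t: 1.5
tool_pos: [384.5, 169.7, 340.2]
tool_rot: [2.559, 1.822, -0.001]
ft_force: [0.3, 0.5, 0.7]
opening: 94.3
```

Run:
```python
from mv import *
applied(-0.2,0,0,0,0,0.95); status()
p,r=load(); T=tilt(-CY); P=O+CZ*130
w=(r.inv()*T).as_rotvec(); print(w/(np.pi/4))
for k in(.5,.7,1):
    print(k,row(p*(1-k)+P*k,r*R.from_rotvec(w*k)).round(3))
```

```text
t 1.5 pos [384.5 169.7 340.2] err [ 0.5 -1.2 -0.5] roterr deg [0.01 0.04 0.19] q [ 0.33 -0.07  1.62 -0.    1.59  0.66] F [0.3 0.5 0.7] Tq [-0.03  0.06  0.05] open 94.3
[-0.36327995  0.5997444   1.35793284]
0.5 [-0.087  0.092  0.032 -0.182  0.3    0.679]
0.7 [-0.122  0.128  0.045 -0.254  0.42   0.951]
1 [-0.174  0.183  0.065 -0.363  0.6    1.358]
```

>>> servo_tool --pt "-0.02 0.02 0.005 -0.04 0.06 0.14 1" --pt "-0.05 0.05 0.02 -0.1 0.16 0.37 1" --pt "-0.07 0.075 0.025 -0.15 0.24 0.55 1" --pt "-0.1 0.1 0.035 -0.2 0.33 0.75 1" --pt "-0.122 0.128 0.045 -0.25 0.42 0.95 1" --pt "-0.122 0.128 0.045 -0.25 0.42 0.95 1"

```text
t: 2.1
tool_pos: [466.2, 12.2, 293.8]
tool_rot: [-2.968, -0.726, -0.578]
ft_force: [0.3, 0.5, 1.2]
opening: 94.0
```

Run:
```python
from mv import *
applied(-0.122, 0.128, 0.045, -0.25, 0.42, 0.95); status()
T=tilt(-CY)
for d in (130,80,60): print(d,row(O+CZ*d,T).round(3))
```

```text
t 2.1 pos [466.2  12.2 293.8] err [ 0.7 -1.7 -2. ] roterr deg [0.01 0.05 0.33] q [-0.15 -0.16  1.85  0.19  1.12  0.89] F [0.3 0.5 1.2] Tq [-0.02  0.26  0.02] open 94.0
130 [-0.008  0.075  0.023 -0.113  0.182  0.407]
80 [-0.002  0.08   0.072 -0.113  0.182  0.407]
60 [ 0.001  0.083  0.092 -0.113  0.182  0.407]
```

>>> servo_tool --pt "0 0.03 0.005 -0.04 0.06 0.14 1" --pt "-0.004 0.06 0.015 -0.08 0.13 0.28 1" --pt "-0.004 0.08 0.03 -0.113 0.182 0.407 1" --pt "-0.002 0.08 0.05 -0.113 0.182 0.407 1" --pt "0.0 0.082 0.07 -0.113 0.182 0.407 1" --pt "0.001 0.083 0.092 -0.113 0.182 0.407 1" --pt "0.001 0.083 0.092 -0.113 0.182 0.407 1" --pt "0.001 0.083 0.092 -0.113 0.182 0.407 1"

```text
t: 2.9
tool_pos: [536.1, -47.6, 215.2]
tool_rot: [-2.988, -0.225, -0.801]
ft_force: [-0.2, -0.4, 0.9]
opening: 93.9
```

Run:
```python
from mv import *
applied(0.001, 0.083, 0.092, -0.113, 0.182, 0.407); status()
im=[]
st=sense(); p=st['tool_pos']; r=R.from_rotvec(st['tool_rot'])
for n,y0,x0 in(('top',150,250),('side',110,230)):
    s=cam(n,n+'1'); a=s['pixels'].copy()
    a=cv2.resize(a[y0:y0+120,x0:x0+120],None,fx=4,fy=4,interpolation=cv2.INTER_NEAREST)
    for q in (p,p+r.apply([0,47,0]),p-r.apply([0,47,0])):
        u=proj(s,q)[0]; cv2.circle(a,tuple(int(k) for k in ((u-[x0,y0]+.5)*4)),3,(0,0,255),-1)
    im.append(a)
cv2.imwrite('pics/v1.png',cv2.resize(np.hstack(im),(800,400)))
```

```text
t 2.9 pos [536.1 -47.6 215.2] err [ 0.   1.  -0.2] roterr deg [ 0.12  0.   -0.09] q [-0.26  0.    1.93  0.3   0.75  0.99] F [-0.2 -0.4  0.9] Tq [-0.09  0.39 -0.03] open 93.9
```

View pics/v1.png

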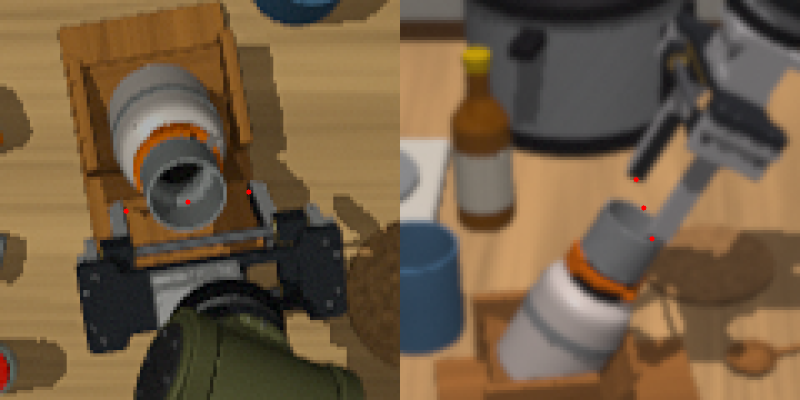

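Run:
```python
from mv import *
im=[]
th=np.linspace(0,2*np.pi,60); circ=31*(np.cos(th)[:,None]*CX+np.sin(th)[:,None]*CY)
for n,y0,x0 in(('top',170,270),('side',140,270)):
    s=pickle.load(open(f'pics/{n}1.pkl','rb')); a=s['pixels'].copy()
    a=cv2.resize(a[y0:y0+60,x0:x0+60],None,fx=8,fy=8,interpolation=cv2.INTER_CUBIC)
    def d(P,c,rad): 
        for u in proj(s,P): cv2.circle(a,tuple(int(k) for k in ((u-[x0,y0]+.5)*8)),rad,c,-1)
    d(O+44*CZ+circ,(0,255,0),1); d(O+circ,(0,255,255),1); d([O,O+44*CZ,O+60*CZ],(0,0,255),3)
    im.append(a)
cv2.imwrite('pics/v2.png',cv2.resize(np.hstack(im),(800,400)))
```

```text
(no output)
```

View pics/v2.png

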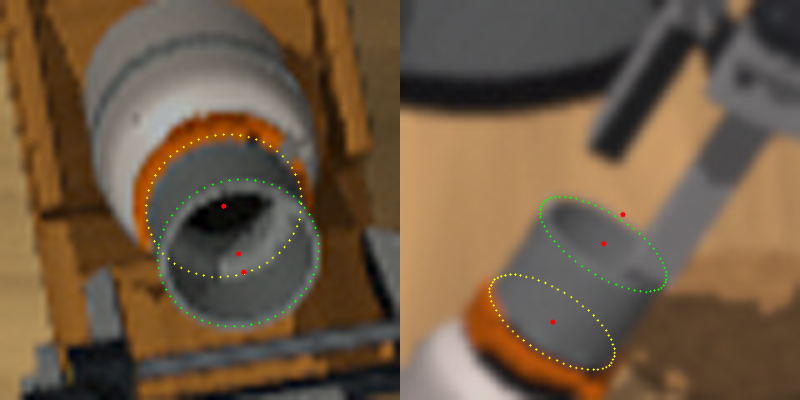

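>>> servo_tool --pt "0 0 0.015 0 0 0 1" --pt "0 0 0.03 0 0 0 1" --pt "0 0 0.045 0 0 0 1" --pt "0 0 0.05 0 0 0 1" --pt "0 0 0.05 0 0 0 1" --pt "0 0 0.05 0 0 0 0.6" --pt "0 0 0.05 0 0 0 0.5" --pt "0 0 0.05 0 0 0 0.5" --pt "0 0 0.05 0 0 0 0.5" --pt "0 0 0.05 0 0 0 0.5" --pt "0 0 0.05 0 0 0 0.5" --newtons 20

```text
t: 4.1
tool_pos: [560.8, -45.0, 172.1]
tool_rot: [-2.989, -0.222, -0.802]
ft_force: [-4.4, -1.1, 5.4]
opening: 62.4
```

Run:
```python
from mv import *
applied(0,0,.05,0,0,0); status()
```

```text
t 4.1 pos [560.8 -45.  172.1] err [ 0. -0. -0.] roterr deg [0.03 0.05 0.02] q [-0.24  0.11  1.92  0.32  0.64  0.97] F [-4.4 -1.1  5.4] Tq [-0.11  0.63  0.05] open 62.4
```

>>> servo_tool --pt "0 0 -0.005 0 0 0 0.5" --pt "0 0 -0.015 0 0 0 0.5" --pt "0 0 -0.03 0 0 0 0.5" --pt "0 0 -0.05 0 0 0 0.5" --pt "0 0 -0.07 0 0 0 0.5" --pt "0 0 -0.09 0 0 0 0.5" --pt "0 0 -0.09 0 0 0 0.5"

```text
t: 4.8
tool_pos: [516.2, -51.9, 252.5]
tool_rot: [-2.989, -0.222, -0.808]
ft_force: [-0.3, -0.3, -0.6]
opening: 62.9
```

Run:
```python
from mv import *
applied(0,0,-.09,0,0,0); status()
im=[]
st=sense(); p=st['tool_pos']; r=R.from_rotvec(st['tool_rot'])
for n,y0,x0 in(('top',150,250),('side',110,230)):
    s=cam(n,n+'2'); a=s['pixels'].copy()
    a=cv2.resize(a[y0:y0+120,x0:x0+120],None,fx=4,fy=4,interpolation=cv2.INTER_CUBIC); im.append(a)
cv2.imwrite('pics/v3.png',cv2.resize(np.hstack(im),(800,400)))
# target over trivet, jaw yaw same
p,r=load(); print(r.as_matrix()[:,1])
T=down(-81.5)
for P in ([467,-269,200],): print(row(P,T).round(3))
```

```text
t 4.8 pos [516.2 -51.9 252.5] err [-0.1 -0.3  2.5] roterr deg [-0.06  0.26 -0.01] q [-0.28 -0.08  1.92  0.28  0.84  1.  ] F [-0.3 -0.3 -0.6] Tq [-0.06  0.44  0.03] open 62.9
[ 1.47801000e-01 -9.89017095e-01  2.25712884e-04]
[-0.095  0.208  0.003  0.    -0.667  0.   ]
```

View pics/v3.png

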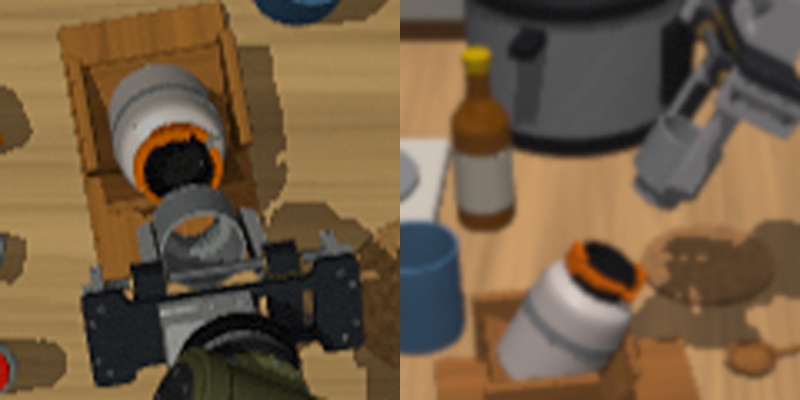

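>>> servo_tool --pt "-0.02 0.02 0 0 -0.07 0 0.5" --pt "-0.035 0.06 0 0 -0.2 0 0.5" --pt "-0.05 0.1 0 0 -0.35 0 0.5" --pt "-0.07 0.14 0 0 -0.5 0 0.5" --pt "-0.085 0.18 0.002 0 -0.6 0 0.5" --pt "-0.095 0.208 0.003 0 -0.667 0 0.5" --pt "-0.095 0.208 0.003 0 -0.667 0 0.5" --pt "-0.095 0.208 0.003 0 -0.667 0 0.5"

```text
t: 5.7
tool_pos: [467.1, -269.0, 197.8]
tool_rot: [-3.131, -0.232, 0.001]
ft_force: [-0.0, -0.7, -1.1]
opening: 62.7
```

Run:
```python
from mv import *
applied(-0.095, 0.208, 0.003, 0, -0.667, 0); status()
p,r=load()
T=down(-81.5)
for z in (60,42): print(row([467,-269,z],T).round(4))
im=[]
for n,y0,x0 in(('top',170,310),('side',110,260)):
    s=cam(n,n+'3'); a=s['pixels'].copy()
    a=cv2.resize(a[y0:y0+120,x0:x0+120],None,fx=4,fy=4,interpolation=cv2.INTER_CUBIC)
    th=np.linspace(0,2*np.pi,90)
    for u in proj(s,np.c_[467+70*np.cos(th),-269+70*np.sin(th),10+0*th]): cv2.circle(a,tuple(int(k) for k in ((u-[x0,y0]+.5)*4)),1,(0,255,0),-1)
    im.append(a)
cv2.imwrite('pics/v4.png',cv2.resize(np.hstack(im),(800,400)))
```

```text
t 5.7 pos [ 467.1 -269.   197.8] err [-0.   0.2 -2.2] roterr deg [ 0.16 -0.03  0.03] q [-0.59  0.28  1.56  0.    1.3   0.83] F [-0.  -0.7 -1.1] Tq [-0.03  0.14 -0.  ] open 62.7
[-0.     -0.0003  0.14    0.0003  0.0002 -0.    ]
[-0.     -0.0003  0.158   0.0003  0.0002 -0.    ]
```

View pics/v4.png

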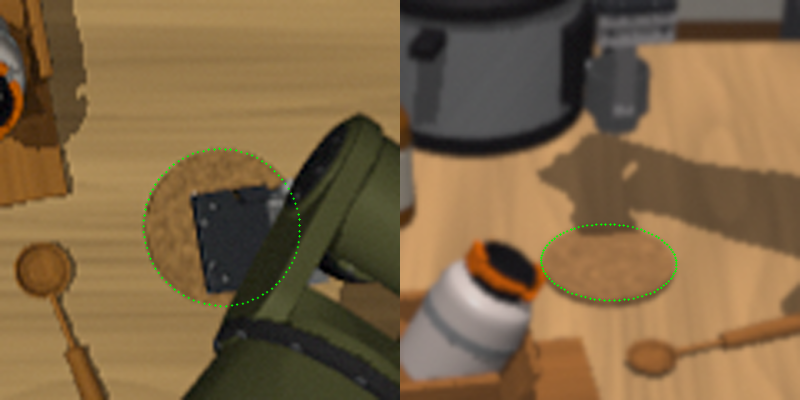

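>>> servo_tool --pt "0 0 0.03 0 0 0 0.5" --pt "0 0 0.07 0 0 0 0.5" --pt "0 0 0.11 0 0 0 0.5" --pt "0 0 0.14 0 0 0 0.5" --pt "0 0 0.15 0 0 0 0.5" --pt "0 0 0.155 0 0 0 0.5" --pt "0 0 0.158 0 0 0 0.5" --pt "0 0 0.158 0 0 0 0.5" --pt "0 0 0.158 0 0 0 0.5"

```text
t: 6.7
tool_pos: [467.7, -269.4, 42.5]
tool_rot: [3.133, 0.233, 0.003]
ft_force: [-0.4, -0.5, -0.7]
opening: 62.6
```

Run:
```python
from mv import *
applied(0,0,.158,0,0,0); status()
```

```text
t 6.7 pos [ 467.7 -269.4   42.5] err [ 0.6 -0.1  0.5] roterr deg [-0.02  0.12 -0.  ] q [-0.59  0.47  1.7   0.    0.97  0.83] F [-0.4 -0.5 -0.7] Tq [-0.03  0.13 -0.03] open 62.6
```

>>> servo_tool --pt "0 0 0.001 0 0 0 0.5" --pt "0 0 0.002 0 0 0 0.5" --pt "0 0 0.003 0 0 0 0.5" --pt "0 0 0.003 0 0 0 0.5"

```text
t: 7.1
tool_pos: [467.1, -269.1, 38.3]
tool_rot: [-3.132, -0.233, -0.0]
ft_force: [0.8, -0.5, -0.7]
opening: 62.7
```

Run:
```python
from mv import *
applied(0,0,.003,0,0,0); status()
```

```text
t 7.1 pos [ 467.1 -269.1   38.3] err [ 0.   0.2 -0.7] roterr deg [0.05 0.03 0.  ] q [-0.59  0.48  1.7   0.    0.96  0.83] F [ 0.8 -0.5 -0.7] Tq [0.02 0.16 0.03] open 62.7
```

>>> servo_tool --pt "0 0 0.001 0 0 0 0.5" --pt "0 0 0.001 0 0 0 0.5"

```text
t: 7.3
tool_pos: [467.1, -269.1, 37.2]
tool_rot: [-3.132, -0.233, -0.0]
ft_force: [0.1, 0.0, -0.5]
opening: 62.5
```

>>> servo_tool --pt "0 0 0.001 0 0 0 0.5" --pt "0 0 0.001 0 0 0 0.5"

```text
t: 7.5
tool_pos: [467.1, -269.1, 36.2]
tool_rot: [-3.132, -0.233, -0.0]
ft_force: [-0.5, -0.2, -0.5]
opening: 62.7
```

>>> servo_tool --pt "0 0 0.001 0 0 0 0.5" --pt "0 0 0.001 0 0 0 0.5"

```text
t: 7.7
tool_pos: [467.3, -269.1, 35.5]
tool_rot: [-3.132, -0.233, -0.001]
ft_force: [-0.5, 1.4, 1.8]
opening: 62.6
```

Run:
```python
from mv import *
applied(0,0,.003,0,0,0); status()
```

```text
t 7.7 pos [ 467.3 -269.1   35.5] err [ 0.2  0.1 -0.5] roterr deg [ 0.04  0.05 -0.  ] q [-0.59  0.48  1.71  0.    0.96  0.83] F [-0.5  1.4  1.8] Tq [0.05 0.23 0.03] open 62.6
```

>>> servo_tool --pt "0 0 0 0 0 0 0.8" --pt "0 0 0 0 0 0 1" --pt "0 0 0 0 0 0 1" --pt "0 0 0 0 0 0 1" --pt "0 0 -0.02 0 0 0 1" --pt "0 0 -0.06 0 0 0 1" --pt "0 0 -0.1 0 0 0 1" --pt "0 0 -0.15 0 0 0 1" --pt "0 0 -0.2 0 0 0 1"

```text
t: 8.6
tool_pos: [466.7, -269.0, 237.2]
tool_rot: [-3.132, -0.233, -0.0]
ft_force: [0.6, 0.1, 0.5]
opening: 94.1
```

Run:
```python
from mv import *
applied(0,0,-.2,0,0,0); status()
T=down(83); p,r=load(); print(row([497.5,308,250],T))
im=[]
for n,y0,x0 in(('top',150,270),('side',130,245)):
    s=cam(n,n+'4'); a=s['pixels'].copy()
    a=cv2.resize(a[y0:y0+120,x0:x0+120],None,fx=4,fy=4,interpolation=cv2.INTER_CUBIC); im.append(a)
cv2.imwrite('pics/v5.png',cv2.resize(np.hstack(im),(800,400)))
```

```text
t 8.6 pos [ 466.7 -269.   237.2] err [-0.4  0.2  1.3] roterr deg [ 0.07  0.02 -0.  ] q [-0.59  0.25  1.51  0.    1.38  0.83] F [0.6 0.1 0.5] Tq [-0.07  0.12 -0.01] open 94.1
[ 1.15367035e-01 -5.66374975e-01 -1.41784135e-02 -2.39682472e-04
  4.52813206e-04 -3.65556637e+00]
```

View pics/v5.png

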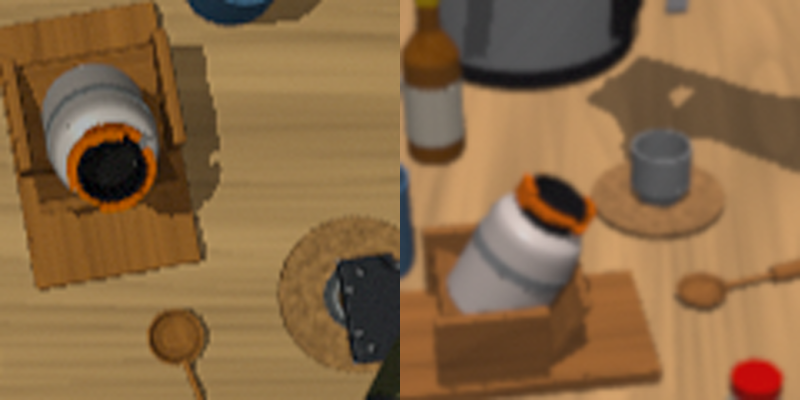

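```bash
cat > mouth.py <<'E'
from mv import *
from scipy.optimize import least_squares
import sys
k=sys.argv[1]
D={n:pickle.load(open(f'pics/{n}{k}.pkl','rb')) for n in('top','side')}
th=np.linspace(0,2*np.pi,181)
circ=28*(np.cos(th)[:,None]*CX+np.sin(th)[:,None]*CY)
C0=np.array([564.6,-44.4,165.4])
obs={};F=4
for n,s in D.items():
    a=proj(s,C0)[0]; b=proj(s,C0-10*CZ)[0]; d=(a-b)/np.linalg.norm(a-b)
    x0,y0=(a-20).astype(int); crop=s['pixels'][y0:y0+40,x0:x0+40]
    big=cv2.resize(crop,None,fx=F,fy=F,interpolation=cv2.INTER_LINEAR); mx=big.max(2)
    m=(mx<(95 if n=='top' else 90)).astype(np.uint8)
    nl,lab,st,ce=cv2.connectedComponentsWithStats(m); c=F*20; l=lab[c,c]; l=l if l else 1+np.argmax(st[1:,4]); m=lab==l
    q=np.argwhere(m)[:,::-1].astype(float); q=(q+.5)/F-.5+[x0,y0]
    print(n,m.sum()/F/F,q.min(0),q.max(0),d)
    vis=big.copy(); vis[m]=(255,0,255); 
    obs[n]=[]
    W=60 if n=='top' else 40
    for w in np.radians(np.arange(-W,W+1,10)):
        e=np.array([d[0]*np.cos(w)-d[1]*np.sin(w),d[0]*np.sin(w)+d[1]*np.cos(w)])
        obs[n].append((e,(q@e).max()))
    cv2.imwrite(f'pics/mm_{n}.png',np.hstack([big,vis]))
def f(C,names=('top','side')):
    o=[]
    for n in names:
        p=proj(D[n],C+circ); o+=[(p@e).max()-v for e,v in obs[n]]
    return np.array(o)
r=least_squares(f,C0,loss='soft_l1',f_scale=.5); C=r.x
print('mouth O',C.round(1),'vs C0 in cradle axes',[round(float((C-C0)@a),1) for a in(CX,CY,CZ)],'res',f(C).round(1))
a=cv2.imread('pics/mm_top.png');b=cv2.imread('pics/mm_side.png'); cv2.imwrite('pics/mm.png',cv2.resize(np.vstack([a,b]),(600,600),interpolation=cv2.INTER_NEAREST))
E
python3 mouth.py 4
```

```text
top 323.5 [292.625 190.125] [313.625 210.375] [0.29340506 0.95598822]
side 120.3125 [285.375 182.375] [300.125 195.875] [ 0.54857524 -0.83610119]
mouth O [564.3 -44.8 159.9] vs C0 in cradle axes [-3.1, -0.4, -4.6] res [-0.  -0.1 -0.1 -0.2 -0.1  0.3  0.1  0.1 -0.1 -0.3 -0.2 -0.1 -0.1  0.
  0.  -0.1 -0.2 -0.2  0.   0.2  0.3  0.5]
```

View pics/mm.png

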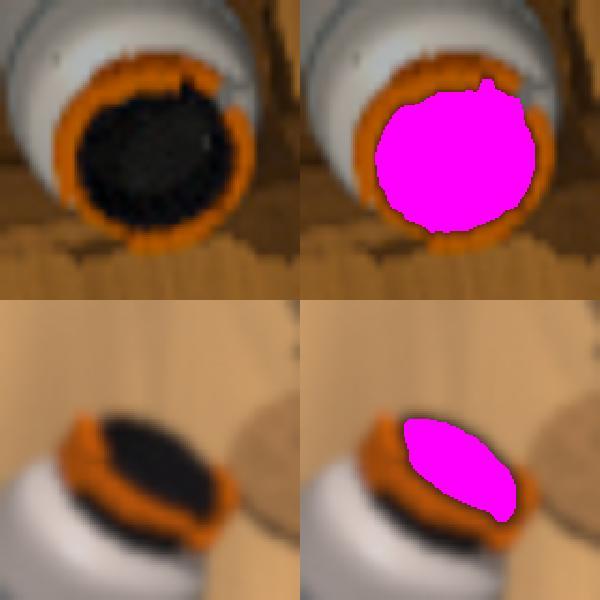

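```bash
sed -i "s/else 90))/else 115))/; s/'top' else 115/'top' else 115/" mouth.py; python3 mouth.py 4
python3 - <<'E'
from mv import *
T=down(83); p,r=load(); P=np.array([497.5,308,255])
# simulate successive calls
for i in range(4):
    w=np.array([0,0,1])*(-.914*np.pi/4); r1=r*R.from_rotvec(w); p1=p+(P-p)*1/(4-i)
    v=row(p1,r1,(p,r)).round(3); print(v)
    p,r=p+r.apply(v[:3]*1000),r*R.from_rotvec(v[3:]*np.pi/4)
print(p,row(P,T,(p,r)).round(4))
E
```

```text
top 323.5 [292.625 190.125] [313.625 210.375] [0.29340506 0.95598822]
side 138.6875 [284.875 181.875] [300.625 196.375] [ 0.54857524 -0.83610119]
mouth O [564.2 -44.7 161.6] vs C0 in cradle axes [-2.3, -0.2, -3.1] res [-0.  -0.1 -0.1 -0.2 -0.1  0.3  0.1  0.1 -0.1 -0.3 -0.2 -0.  -0.1 -0.
 -0.  -0.  -0.1 -0.1  0.   0.1  0.2  0.3]
[ 0.029 -0.142 -0.005 -0.     0.    -0.914]
[ 0.115 -0.088 -0.005 -0.     0.    -0.914]
[ 0.144  0.01  -0.005  0.     0.    -0.914]
[ 0.102  0.101 -0.004  0.    -0.    -0.914]
[497.42221018 307.62672817 254.82168885] [-0.      0.0004 -0.0002 -0.0003 -0.0001  0.0004]
```

>>> servo_tool --pt "0.002 -0.012 0 0 0 -0.08 1" --pt "0.007 -0.035 0 0 0 -0.24 1" --pt "0.013 -0.065 0 0 0 -0.42 1" --pt "0.019 -0.095 -0.003 0 0 -0.61 1" --pt "0.025 -0.12 -0.005 0 0 -0.78 1" --pt "0.029 -0.142 -0.005 0 0 -0.914 1"

```text
t: 9.3
tool_pos: [474.8, -123.2, 240.3]
tool_rot: [-2.847, -1.327, -0.001]
ft_force: [0.1, 0.4, 0.7]
opening: 94.0
```

>>> servo_tool --pt "0.02 -0.016 0 0 0 -0.17 1" --pt "0.043 -0.033 0 0 0 -0.35 1" --pt "0.065 -0.05 0 0 0 -0.53 1" --pt "0.088 -0.067 -0.003 0 0 -0.7 1" --pt "0.105 -0.08 -0.005 0 0 -0.85 1" --pt "0.115 -0.088 -0.005 0 0 -0.914 1"

```text
t: 9.9
tool_pos: [482.2, 21.4, 245.4]
tool_rot: [-2.201, -2.241, -0.001]
ft_force: [0.2, -0.5, -0.4]
opening: 93.7
```

>>> servo_tool --pt "0.027 0.002 0 0 0 -0.17 1" --pt "0.054 0.004 0 0 0 -0.35 1" --pt "0.083 0.006 0 0 0 -0.53 1" --pt "0.11 0.008 -0.003 0 0 -0.7 1" --pt "0.133 0.01 -0.005 0 0 -0.85 1" --pt "0.144 0.01 -0.005 0 0 -0.914 1"

```text
t: 10.5
tool_pos: [490.4, 165.4, 250.3]
tool_rot: [-1.276, -2.871, -0.001]
ft_force: [-0.3, 0.5, 0.1]
opening: 94.1
```

>>> servo_tool --pt "0.02 0.02 0 0 0 -0.17 1" --pt "0.04 0.04 0 0 0 -0.35 1" --pt "0.06 0.06 0 0 0 -0.53 1" --pt "0.08 0.08 -0.003 0 0 -0.7 1" --pt "0.095 0.095 -0.004 0 0 -0.85 1" --pt "0.102 0.101 -0.004 0 0 -0.914 1" --pt "0.102 0.101 -0.004 0 0 -0.914 1" --pt "0.102 0.101 -0.004 0 0 -0.914 1"

```text
t: 11.3
tool_pos: [497.5, 306.8, 254.4]
tool_rot: [-0.196, -3.135, -0.0]
ft_force: [0.1, -0.4, -1.1]
opening: 93.9
```

```bash
python3 - <<'E'
from mv import *
for v in ((.029,-.142,-.005,0,0,-.914),(.115,-.088,-.005,0,0,-.914),(.144,.01,-.005,0,0,-.914),(.102,.101,-.004,0,0,-.914)): applied(*v)
status()
for n in('top','side'): cam(n,n+'5')
D={n:pickle.load(open(f'pics/{n}5.pkl','rb')) for n in('top','side')}
im=[]
p=sense()['tool_pos']
for n,y0,x0,y1,x1 in(('top',170,130,180,320),('side',220,260,130,270)):
    s=D[n]
    im.append(cv2.resize(s['pixels'][y0:y0+100,x0:x0+100],None,fx=4,fy=4,interpolation=cv2.INTER_CUBIC))
    im.append(cv2.resize(s['pixels'][y1:y1+100,x1:x1+100],None,fx=4,fy=4,interpolation=cv2.INTER_CUBIC))
cv2.imwrite('pics/v6.png',cv2.resize(np.vstack([np.hstack(im[:2]),np.hstack(im[2:])]),(600,600)))
E
python3 mouth.py 5
```

```text
t 11.3 pos [497.5 306.8 254.4] err [ 0.1 -0.8 -0.4] roterr deg [-0.03 -0.    0.19] q [ 0.49  0.35  1.35  0.    1.45 -0.96] F [ 0.1 -0.4 -1.1] Tq [ 0.05 -0.02 -0.01] open 93.9
top 321.3125 [292.625 190.125] [313.625 210.375] [0.29340506 0.95598822]
side 134.6875 [285.125 181.875] [300.375 196.375] [ 0.54857524 -0.83610119]
mouth O [564.4 -44.7 161.3] vs C0 in cradle axes [-2.3, -0.3, -3.4] res [-0.  -0.1 -0.1 -0.1  0.   0.2  0.1  0.  -0.2 -0.4 -0.2  0.   0.  -0.
 -0.  -0.  -0.2 -0.1  0.1  0.1  0.3  0.3]
```

View pics/v6.png

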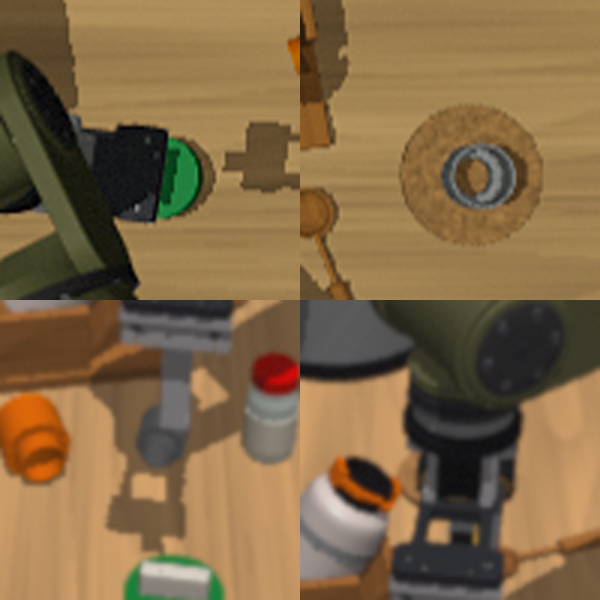

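```bash
cat > fun.py <<'E'
from mv import *
from scipy.optimize import least_squares
D={'top':pickle.load(open('pics/top5.pkl','rb')),'side':pickle.load(open('pics/side4.pkl','rb'))}
C0=np.array([467.2,-269.1,72.]); th=np.linspace(0,2*np.pi,181); circ=31*np.c_[np.cos(th),np.sin(th),0*th]
obs={};F=4
for n,s in D.items():
    a=proj(s,C0)[0]; x0,y0=(a-22).astype(int); crop=s['pixels'][y0:y0+44,x0:x0+44]
    big=cv2.resize(crop,None,fx=F,fy=F,interpolation=cv2.INTER_LINEAR); hsv=cv2.cvtColor(big,cv2.COLOR_BGR2HSV)
    m=hsv[...,1]<75
    nl,lab,st,_=cv2.connectedComponentsWithStats(m.astype(np.uint8)); m=lab==1+np.argmax(st[1:,4])
    q=(np.argwhere(m)[:,::-1]+.5)/F-.5+[x0,y0]; print(n,len(q)/16,q.min(0),q.max(0))
    A=range(0,360,15) if n=='top' else range(-160,-19,10)
    obs[n]=[(e,(q@e).max()) for e in [np.array([np.cos(np.radians(w)),np.sin(np.radians(w))]) for w in A]]
    vis=big.copy(); vis[m]=(255,0,255); cv2.imwrite(f'pics/ff_{n}.png',np.hstack([big,vis]))
def f(C,names):
    o=[]
    for n in names:
        p=proj(D[n],C+circ); o+=[(p@e).max()-v for e,v in obs[n]]
    return np.array(o)
C=least_squares(lambda C:f(C,('top','side')),C0,loss='soft_l1',f_scale=.5).x; print('both',C.round(1),f(C,('top','side')).round(1))
for n in D:
    c=least_squares(lambda q:f(np.r_[q,72],(n,)),C0[:2],loss='soft_l1',f_scale=.5).x; print(n,'at z72',c.round(1),f(np.r_[c,72],(n,)).round(1))
E
python3 fun.py; python3 -c "
import cv2,numpy as np
cv2.imwrite('pics/ff.png',np.vstack([cv2.imread('pics/ff_top.png'),cv2.imread('pics/ff_side.png')]))"
```

```text
top 319.1875 [366.875 227.625] [391.375 249.125]
side 359.875 [313.625 168.125] [331.875 191.125]
both [ 465.6 -264.3   74.7] [-0.9 -1.3 -1.3 -0.9 -0.7 -0.4 -0.1 -0.2 -0.8 -1.1 -1.5 -1.7 -1.7 -1.6
 -1.1 -0.8 -0.3  0.5  0.6 -0.1 -0.5 -0.5 -1.1 -1.1 -0.2 -0.2 -0.2 -0.2
 -0.2 -0.1 -0.   0.2 -0.1  0.1  0.1  0.2  0.3  0.5  0.6]
top at z72 [ 464.8 -265.1] [-0.9 -1.2 -1.2 -0.7 -0.5 -0.2  0.2  0.  -0.6 -1.  -1.4 -1.8 -1.8 -1.7
 -1.3 -1.1 -0.6  0.2  0.3 -0.4 -0.7 -0.7 -1.3 -1.2]
side at z72 [ 466.5 -268.5] [ 0.1  0.1  0.  -0.  -0.  -0.   0.   0.2 -0.2 -0.1 -0.1 -0.1  0.   0.1
  0.3]
```

View pics/ff.png

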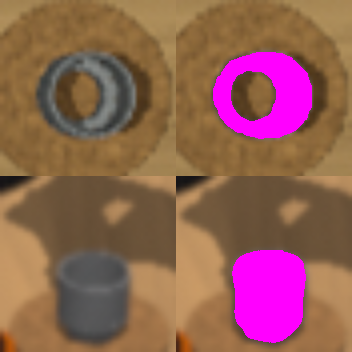

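>>> servo_tool --pt "0 0 0.03 0 0 0 0.7" --pt "0 0 0.08 0 0 0 0.5" --pt "0 0 0.13 0 0 0 0.4" --pt "0 0 0.17 0 0 0 0.4" --pt "0 0 0.17 0 0 0 0.4" --pt "0 0 0.17 0 0 0 0.4"

```text
t: 12.0
tool_pos: [498.0, 307.5, 86.1]
tool_rot: [0.193, 3.135, 0.002]
ft_force: [0.0, 0.4, 0.4]
opening: 48.9
```

Run:
```python
from mv import *
applied(0,0,.17,0,0,0)
status()
st=sense();p=st['tool_pos'];r=R.from_rotvec(st['tool_rot'])
im=[]
for n,y0,x0 in(('top',180,130),('side',265,265)):
    s=cam(n,n+'6'); a=cv2.resize(s['pixels'][y0:y0+100,x0:x0+100],None,fx=4,fy=4,interpolation=cv2.INTER_CUBIC)
    for q in (p,p+r.apply([0,20,0]),p-r.apply([0,20,0])):
        u=proj(s,q)[0]; cv2.circle(a,tuple(int(k) for k in ((u-[x0,y0]+.5)*4)),3,(0,0,255),-1)
    im.append(a)
cv2.imwrite('pics/v7.png',np.hstack(im))
```

```text
t 12.0 pos [498.  307.5  86.1] err [ 0.6 -0.1  1.3] roterr deg [-0.07 -0.05  0.08] q [ 0.49  0.5   1.54  0.    1.1  -0.96] F [0.  0.4 0.4] Tq [-0.    0.03  0.05] open 48.9
```

View pics/v7.png

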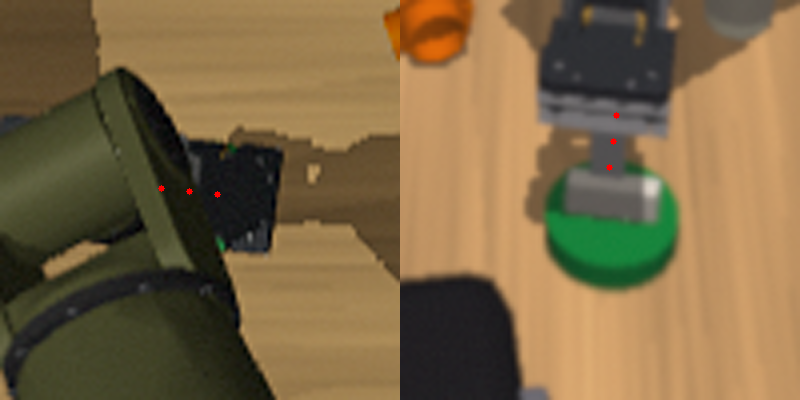

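>>> servo_tool --pt "0 0 0.02 0 0 0 0.4" --pt "0 0 0.04 0 0 0 0.4" --pt "0 0 0.05 0 0 0 0.4" --pt "0 0 0.056 0 0 0 0.4" --pt "0 0 0.056 0 0 0 0.4" --pt "0 0 0.056 0 0 0 0.4"

```text
t: 12.7
tool_pos: [498.0, 308.0, 29.8]
tool_rot: [0.191, 3.134, 0.002]
ft_force: [-0.1, 0.6, 0.0]
opening: 37.7
```

Run:
```python
from mv import *
applied(0,0,.056,0,0,0)
status()
im=[]
for n,y0,x0 in(('side',265,265),):
    s=cam(n,n+'7'); a=cv2.resize(s['pixels'][y0:y0+100,x0:x0+100],None,fx=5,fy=5,interpolation=cv2.INTER_CUBIC)
cv2.imwrite('pics/v8.png',a)
```

```text
t 12.7 pos [498.  308.   29.8] err [0.6 0.4 1. ] roterr deg [-0.1  -0.09  0.  ] q [ 0.49  0.57  1.57  0.    1.   -0.96] F [-0.1  0.6  0. ] Tq [0.02 0.02 0.05] open 37.7
```

View pics/v8.png

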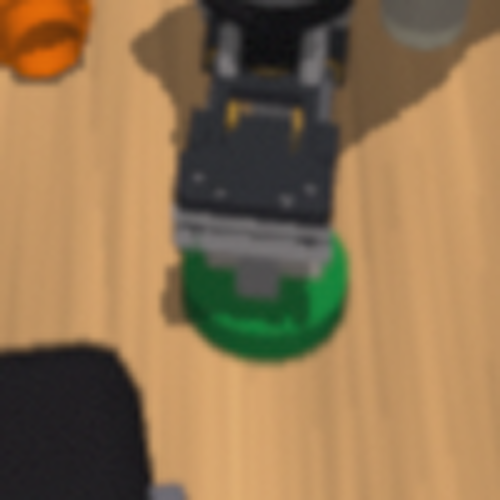

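>>> servo_tool --pt "0 0 0.001 0 0 0 0.2" --pt "0 0 0.001 0 0 0 0.1" --pt "0 0 0.001 0 0 0 0.1" --pt "0 0 0.001 0 0 0 0.1" --pt "0 0 0.001 0 0 0 0.1" --pt "0 0 0.001 0 0 0 0.1" --newtons 40

```text
t: 13.35
tool_pos: [497.5, 307.7, 27.9]
tool_rot: [0.191, 3.135, 0.001]
ft_force: [-0.2, -1.9, 2.5]
opening: 14.0
```

Run:
```python
from mv import *
applied(0,0,.001,0,0,0)
status()
```

```text
t 13.35 pos [497.5 307.7  27.9] err [0.1 0.2 0.1] roterr deg [-0.06 -0.03  0.  ] q [ 0.49  0.58  1.57  0.    0.99 -0.96] F [-0.2 -1.9  2.5] Tq [-0.19  0.12  0.06] open 14.0
```

```bash
sed -i 's/^O=.*/O=np.array([564.3,-44.4,165.2])/' mv.py
python3 - <<'E'
from mv import *
T=tilt(CX); p,r=load(); P=O+CZ*(20.9+60); print('P',P)
p1,r1=p+[0,0,250],r
p,r=p+r.apply([0,0,-250]),r
W=[(np.array([505,190,280]),.35),(np.array([512,70,270]),.7),(P,1)]
w=(r.inv()*T).as_rotvec(); print(w/(np.pi/4)); r0=r
for Pk,k in W:
    v=row(Pk,r0*R.from_rotvec(w*k),(p,r)).round(3); print(v)
    p,r=p+r.apply(v[:3]*1000),r*R.from_rotvec(v[3:]*np.pi/4)
E
```

```text
P [524.29430833 -50.37889068 235.26145517]
[-0.56950244 -0.43283435  1.61579564]
[-0.022 -0.116 -0.002 -0.199 -0.151  0.566]
[-0.07  -0.098 -0.002 -0.2   -0.152  0.565]
[-0.107 -0.063  0.021 -0.171 -0.13   0.485]
```

>>> servo_tool --pt "0 0 -0.01 0 0 0 0.1" --pt "0 0 -0.03 0 0 0 0.1" --pt "0 0 -0.07 0 0 0 0.1" --pt "0 0 -0.11 0 0 0 0.1" --pt "0 0 -0.15 0 0 0 0.1" --pt "0 0 -0.19 0 0 0 0.1" --pt "0 0 -0.23 0 0 0 0.1" --pt "0 0 -0.25 0 0 0 0.1" --pt "0 0 -0.25 0 0 0 0.1"

```text
t: 14.25
tool_pos: [497.9, 307.9, 281.3]
tool_rot: [0.191, 3.131, 0.006]
ft_force: [0.2, -0.0, -1.0]
opening: 13.6
```

Run:
```python
from mv import *
applied(0,0,-.25,0,0,0); status()
```

```text
t 14.25 pos [497.9 307.9 281.3] err [0.5 0.3 3.5] roterr deg [-0.24 -0.28 -0.01] q [ 0.49  0.33  1.3   0.    1.5  -0.96] F [ 0.2 -0.  -1. ] Tq [-0.03  0.03  0.01] open 13.6
```

>>> servo_tool --pt "-0.005 -0.025 0 -0.04 -0.03 0.1 0.1" --pt "-0.009 -0.055 0 -0.09 -0.07 0.25 0.1" --pt "-0.016 -0.09 -0.002 -0.15 -0.11 0.42 0.1" --pt "-0.022 -0.116 -0.002 -0.199 -0.151 0.566 0.1"

```text
t: 14.65
tool_pos: [504.6, 187.9, 278.3]
tool_rot: [0.851, 2.884, 0.224]
ft_force: [1.4, 0.4, -0.6]
opening: 13.5
```

>>> servo_tool --pt "-0.018 -0.025 0 -0.05 -0.04 0.15 0.1" --pt "-0.037 -0.052 0 -0.11 -0.08 0.3 0.1" --pt "-0.054 -0.076 -0.002 -0.16 -0.12 0.44 0.1" --pt "-0.07 -0.098 -0.002 -0.2 -0.152 0.565 0.1"

```text
t: 15.05
tool_pos: [511.3, 68.4, 268.5]
tool_rot: [1.406, 2.495, 0.419]
ft_force: [-0.5, 0.8, -1.6]
opening: 13.9
```

>>> servo_tool --pt "-0.025 -0.015 0.002 -0.045 -0.034 0.125 0.1" --pt "-0.055 -0.032 0.008 -0.09 -0.07 0.25 0.1" --pt "-0.08 -0.047 0.014 -0.13 -0.1 0.37 0.1" --pt "-0.1 -0.059 0.019 -0.16 -0.12 0.45 0.1" --pt "-0.107 -0.063 0.021 -0.171 -0.13 0.485 0.1" --pt "-0.107 -0.063 0.021 -0.171 -0.13 0.485 0.1" --pt "-0.107 -0.063 0.021 -0.171 -0.13 0.485 0.1"

```text
t: 15.75
tool_pos: [524.2, -49.9, 235.2]
tool_rot: [1.792, 2.082, 0.558]
ft_force: [-0.5, 0.1, -1.0]
opening: 13.5
```

```bash
cat > view.py <<'E'
from mv import *
import sys
k=sys.argv[1]; im=[]
for n,y0,x0 in(('top',150,250),('side',125,230)):
    s=cam(n,n+k); im.append(cv2.resize(s['pixels'][y0:y0+100,x0:x0+100],None,fx=4,fy=4,interpolation=cv2.INTER_CUBIC))
cv2.imwrite(f'pics/w{k}.png',np.hstack(im))
E
python3 - <<'E'
from mv import *
for v in ((-.022,-.116,-.002,-.199,-.151,.566),(-.07,-.098,-.002,-.2,-.152,.565),(-.107,-.063,.021,-.171,-.13,.485)): applied(*v)
status(); T=tilt(CX)
for s in (80.9,30.9,23.9): print(s,row(O+CZ*s,T).round(4))
E
python3 view.py 8
```

```text
t 15.75 pos [524.2 -49.9 235.2] err [-0.1  0.6 -0.5] roterr deg [ 0.01  0.08 -0.06] q [-0.27 -0.04  1.92  0.29  0.8  -0.57] F [-0.5  0.1 -1. ] Tq [-0.05  0.35 -0.05] open 13.5
80.9 [ 0.0002 -0.0002  0.0004  0.0004  0.0003 -0.0002]
30.9 [ 0.0002 -0.0002  0.0504  0.0004  0.0003 -0.0002]
23.9 [ 0.0002 -0.0002  0.0574  0.0004  0.0003 -0.0002]
```

View pics/w8.png

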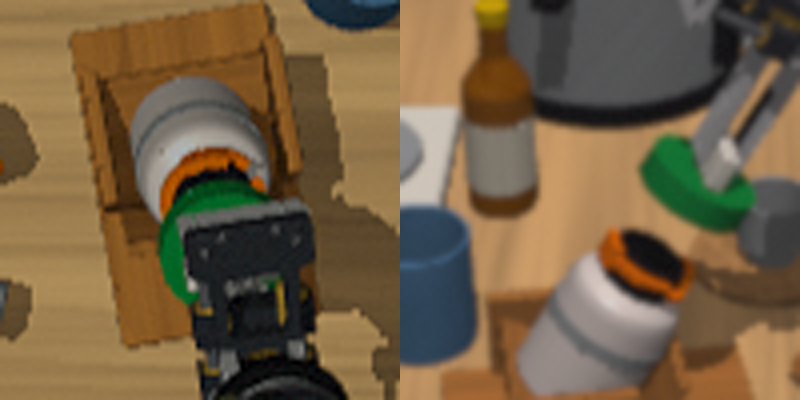

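>>> servo_tool --pt "0 0 0.015 0 0 0 0.1" --pt "0 0 0.03 0 0 0 0.1" --pt "0 0 0.043 0 0 0 0.1" --pt "0 0 0.05 0 0 0 0.1" --pt "0 0 0.054 0 0 0 0.1" --pt "0 0 0.054 0 0 0 0.1" --pt "0 0 0.054 0 0 0 0.1"

```text
t: 16.55
tool_pos: [551.1, -46.6, 189.0]
tool_rot: [1.792, 2.079, 0.559]
ft_force: [0.5, 0.1, -0.7]
opening: 13.5
```

>>> servo_tool --pt "0 0 0.001 0 0 0 0.1" --pt "0 0 0.002 0 0 0 0.1" --pt "0 0 0.003 0 0 0 0.1" --pt "0 0 0.003 0 0 0 0.1"

```text
t: 16.95
tool_pos: [552.5, -46.3, 185.9]
tool_rot: [1.793, 2.08, 0.559]
ft_force: [-0.2, 0.4, -0.1]
opening: 13.4
```

```bash
cat >> mv.py <<'E'
def lid():
    st=sense(); r=R.from_rotvec(st['tool_rot']); L=st['tool_pos']-O-r.apply([0,0,1])*0
    m=(tilt(CX).inv()*r).as_rotvec(); f=st['ft_force']
    print('t',round(st['t'],2),'lid s',round(float(L@CZ)-27.9,2),'lateral cx,cy',round(float(L@CX),2),round(float(L@CY),2),'ccw deg',round(-np.degrees(m[2]),1),'F cx,cy,cz',[round(float(f@a),1) for a in(CX,CY,CZ)],'Tq z',round(float(st['ft_torque']@CZ),2),'open',round(st['opening'],1))
E
python3 - <<'E'
from mv import *
applied(0,0,.054,0,0,0);applied(0,0,.003,0,0,0); status(); lid()
E
python3 view.py 9
```

```text
t 16.95 pos [552.5 -46.3 185.9] err [-0.  -0.  -0.4] roterr deg [-0.03  0.04  0.03] q [-0.24  0.08  1.92  0.31  0.67 -0.59] F [-0.2  0.4 -0.1] Tq [-0.09  0.39  0.01] open 13.4
t 16.95 lid s -3.98 lateral cx,cy -0.01 -0.18 ccw deg -0.0 F cx,cy,cz [-0.2, 0.5, -0.0] Tq z 0.02 open 13.4
```

View pics/w9.png

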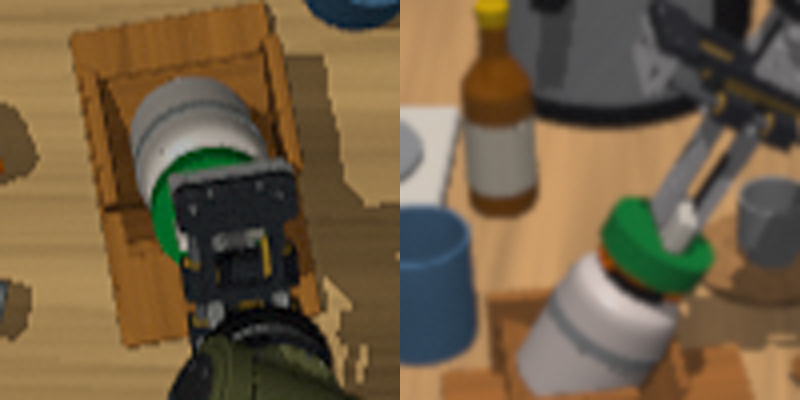

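The lid hangs squarely over the neck with no contact yet. I'll lower it in 1 mm steps.

>>> servo_tool --pt "0 0 0.001 0 0 0 0.1" --pt "0 0 0.001 0 0 0 0.1"

```text
t: 17.25
tool_pos: [553.0, -46.2, 185.0]
tool_rot: [1.793, 2.08, 0.559]
ft_force: [0.8, 0.4, -0.4]
opening: 13.7
```

>>> servo_tool --pt "0 0 0.001 0 0 0 0.1" --pt "0 0 0.001 0 0 0 0.1"

```text
t: 17.45
tool_pos: [553.5, -46.1, 184.1]
tool_rot: [1.793, 2.08, 0.559]
ft_force: [0.2, -0.5, -1.0]
opening: 13.7
```

>>> servo_tool --pt "0 0 0.001 0 0 0 0.1" --pt "0 0 0.001 0 0 0 0.1"

```text
t: 17.65
tool_pos: [554.2, -46.2, 183.9]
tool_rot: [1.792, 2.079, 0.559]
ft_force: [-5.4, -1.2, 5.9]
opening: 13.6
```

Run:
```python
from mv import *
applied(0,0,.003,0,0,0); status(); lid()
```

```text
t 17.65 pos [554.2 -46.2 183.9] err [ 0.2 -0.1  0.2] roterr deg [-0.07  0.03  0.02] q [-0.24  0.08  1.92  0.31  0.67 -0.59] F [-5.4 -1.2  5.9] Tq [0.07 0.69 0.12] open 13.6
t 17.65 lid s -6.55 lateral cx,cy 0.44 -0.26 ccw deg -0.0 F cx,cy,cz [-1.9, -0.4, 7.8] Tq z 0.02 open 13.6
```

>>> servo_tool --pt "0 0 0 0 0 -0.06 0.1" --pt "0 0 0 0 0 -0.13 0.1" --pt "0 0 0 0 0 -0.2 0.1" --pt "0 0 0 0 0 -0.27 0.1" --pt "0 0 0 0 0 -0.33 0.1" --pt "0 0 0 0 0 -0.4 0.1" --pt "0 0 0 0 0 -0.4 0.1"

```text
t: 18.35
tool_pos: [554.6, -46.2, 184.3]
tool_rot: [1.421, 2.297, 0.47]
ft_force: [-0.9, -0.4, 5.3]
opening: 13.7
```

Run:
```python
from mv import *
applied(0,0,0,0,0,-.4); status(); lid()
```

```text
t 18.35 pos [554.6 -46.2 184.3] err [ 0.6 -0.1  0.5] roterr deg [-0.14 -0.04 -0.03] q [-0.24  0.08  1.92  0.31  0.67 -0.91] F [-0.9 -0.4  5.3] Tq [ 0.12 -0.17 -0.05] open 13.7
t 18.35 lid s -6.44 lateral cx,cy 0.99 -0.33 ccw deg 18.0 F cx,cy,cz [1.8, -0.3, 5.1] Tq z -0.09 open 13.7
```

>>> servo_tool --pt "0 0 0 0 0 -0.05 0.1" --pt "0 0 0 0 0 -0.1 0.1" --pt "0 0 0 0 0 -0.1 0.1"

```text
t: 18.65
tool_pos: [554.5, -46.1, 184.2]
tool_rot: [1.327, 2.342, 0.447]
ft_force: [-1.4, -0.1, 4.9]
opening: 13.4
```

>>> servo_tool --pt "0 0 0 0 0 -0.05 0.1" --pt "0 0 0 0 0 -0.1 0.1" --pt "0 0 0 0 0 -0.1 0.1"

```text
t: 18.95
tool_pos: [554.5, -46.1, 184.1]
tool_rot: [1.23, 2.385, 0.423]
ft_force: [-0.9, -0.1, 5.9]
opening: 13.8
```

>>> servo_tool --pt "0 0 0 0 0 -0.05 0.1" --pt "0 0 0 0 0 -0.1 0.1" --pt "0 0 0 0 0 -0.1 0.1"

```text
t: 19.25
tool_pos: [554.3, -46.1, 183.9]
tool_rot: [1.132, 2.424, 0.398]
ft_force: [0.0, 0.0, 5.0]
opening: 13.7
```

Run:
```python
from mv import *
applied(0,0,0,0,0,-.3); status(); lid()
```

```text
t 19.25 pos [554.3 -46.1 183.9] err [ 0.3 -0.   0.2] roterr deg [-0.1  -0.03  0.07] q [-0.24  0.08  1.92  0.31  0.67 -1.14] F [0. 0. 5.] Tq [ 0.12 -0.11  0.01] open 13.7
t 19.25 lid s -6.63 lateral cx,cy 0.6 -0.24 ccw deg 31.4 F cx,cy,cz [2.5, 0.0, 4.3] Tq z -0.04 open 13.7
```

>>> servo_tool --pt "0 0 0.001 0 0 -0.05 0.1" --pt "0 0 0.001 0 0 -0.1 0.1" --pt "0 0 0.001 0 0 -0.1 0.1"

```text
t: 19.55
tool_pos: [555.0, -46.0, 183.4]
tool_rot: [1.033, 2.459, 0.373]
ft_force: [-0.4, -0.9, 4.9]
opening: 14.1
```

Run:
```python
from mv import *
applied(0,0,.001,0,0,-.1); status(); lid()
```

```text
t 19.55 pos [555.  -46.  183.4] err [ 0.5 -0.   0.5] roterr deg [-0.12 -0.07  0.08] q [-0.24  0.08  1.92  0.32  0.67 -1.22] F [-0.4 -0.9  4.9] Tq [ 0.29 -0.2   0.14] open 14.1
t 19.55 lid s -7.4 lateral cx,cy 0.94 -0.26 ccw deg 35.9 F cx,cy,cz [2.0, -0.8, 4.5] Tq z -0.01 open 14.1
```

>>> servo_tool --pt "0 0 0 0 0 -0.05 0.1" --pt "0 0 0 0 0 -0.1 0.1" --pt "0 0 0 0 0 -0.1 0.1"

```text
t: 19.85
tool_pos: [554.2, -46.0, 182.0]
tool_rot: [0.935, 2.494, 0.347]
ft_force: [-0.5, -0.4, -1.1]
opening: 13.2
```

Run:
```python
from mv import *
applied(0,0,0,0,0,-.1); status(); lid()
```

```text
t 19.85 pos [554.2 -46.  182. ] err [-0.3  0.  -0.9] roterr deg [-0.01  0.07  0.1 ] q [-0.24  0.09  1.92  0.31  0.67 -1.3 ] F [-0.5 -0.4 -1.1] Tq [-0.04  0.3  -0.03] open 13.2
t 19.85 lid s -8.26 lateral cx,cy -0.51 -0.09 ccw deg 40.4 F cx,cy,cz [-1.1, -0.4, -0.7] Tq z -0.03 open 13.2
```

>>> servo_tool --pt "0 0 0.001 0 0 -0.05 0.1" --pt "0 0 0.002 0 0 -0.1 0.1" --pt "0 0 0.002 0 0 -0.13 0.1" --pt "0 0 0.002 0 0 -0.13 0.1"

```text
t: 20.25
tool_pos: [555.3, -45.8, 180.5]
tool_rot: [0.803, 2.53, 0.314]
ft_force: [-0.1, -0.3, -0.7]
opening: 13.8
```

Run:
```python
from mv import *
applied(0,0,.002,0,0,-.13); status(); lid()
```

```text
t 20.25 pos [555.3 -45.8 180.5] err [-0.2  0.1 -0.6] roterr deg [-0.04  0.04  0.09] q [-0.24  0.09  1.92  0.32  0.66 -1.4 ] F [-0.1 -0.3 -0.7] Tq [-0.08  0.28 -0.01] open 13.8
t 20.25 lid s -10.09 lateral cx,cy -0.21 -0.1 ccw deg 46.3 F cx,cy,cz [-0.5, -0.3, -0.5] Tq z 0.0 open 13.8
```

>>> servo_tool --pt "0 0 0.001 0 0 0 0.1" --pt "0 0 0.002 0 0 0 0.1" --pt "0 0 0.003 0 0 0 0.1" --pt "0 0 0.003 0 0 0 0.1"

```text
t: 20.65
tool_pos: [557.0, -45.6, 178.0]
tool_rot: [0.802, 2.529, 0.314]
ft_force: [0.2, -0.2, -0.9]
opening: 13.4
```

Run:
```python
from mv import *
applied(0,0,.003,0,0,0); status(); lid()
```

```text
t 20.65 pos [557.  -45.6 178. ] err [ 0.   0.1 -0.5] roterr deg [-0.05  0.02  0.05] q [-0.24  0.1   1.92  0.32  0.66 -1.4 ] F [ 0.2 -0.2 -0.9] Tq [-0.06  0.31 -0.  ] open 13.4
t 20.65 lid s -13.07 lateral cx,cy -0.01 -0.11 ccw deg 46.3 F cx,cy,cz [-0.3, -0.3, -0.9] Tq z 0.01 open 13.4
```

>>> servo_tool --pt "0 0 0.001 0 0 0 0.1" --pt "0 0 0.002 0 0 0 0.1" --pt "0 0 0.002 0 0 0 0.1"

```text
t: 20.95
tool_pos: [558.0, -45.5, 176.3]
tool_rot: [0.802, 2.529, 0.314]
ft_force: [-1.1, -0.1, -0.6]
opening: 13.6
```

>>> servo_tool --pt "0 0 0.0005 0 0 0 0.1" --pt "0 0 0.001 0 0 0 0.1" --pt "0 0 0.001 0 0 0 0.1"

```text
t: 21.25
tool_pos: [558.5, -45.5, 176.0]
tool_rot: [0.801, 2.529, 0.314]
ft_force: [-4.8, -0.5, 5.2]
opening: 14.1
```

Run:
```python
from mv import *
applied(0,0,.003,0,0,0); status(); lid()
```

```text
t 21.25 pos [558.5 -45.5 176. ] err [ 0.1 -0.1  0. ] roterr deg [-0.06 -0.02  0.02] q [-0.24  0.1   1.92  0.32  0.65 -1.4 ] F [-4.8 -0.5  5.2] Tq [-0.06  0.82  0.07] open 14.1
t 21.25 lid s -15.6 lateral cx,cy 0.3 -0.25 ccw deg 46.3 F cx,cy,cz [-1.6, 0.2, 6.9] Tq z 0.03 open 14.1
```

>>> servo_tool --pt "0 0 0 0 0 0.07 0.1" --pt "0 0 0 0 0 0.15 0.1" --pt "0 0 0 0 0 0.23 0.1" --pt "0 0 0 0 0 0.3 0.1" --pt "0 0 0 0 0 0.35 0.1" --pt "0 0 0 0 0 0.35 0.1"

```text
t: 21.85
tool_pos: [558.4, -45.6, 175.8]
tool_rot: [1.153, 2.418, 0.402]
ft_force: [-3.2, -1.2, 3.0]
opening: 13.9
```

Run:
```python
from mv import *
applied(0,0,0,0,0,.35); status(); lid()
```

```text
t 21.85 pos [558.4 -45.6 175.8] err [-0.  -0.1 -0.2] roterr deg [-0.05  0.    0.08] q [-0.24  0.1   1.92  0.32  0.65 -1.13] F [-3.2 -1.2  3. ] Tq [-0.18  0.66  0.02] open 13.9
t 21.85 lid s -15.74 lateral cx,cy 0.09 -0.32 ccw deg 30.5 F cx,cy,cz [-1.4, -0.7, 4.3] Tq z 0.06 open 13.9
```

>>> servo_tool --pt "0 0 0.0003 0 0 0.05 0.1" --pt "0 0 0.0007 0 0 0.1 0.1" --pt "0 0 0.001 0 0 0.15 0.1" --pt "0 0 0.001 0 0 0.15 0.1"

```text
t: 22.25
tool_pos: [559.4, -45.3, 175.4]
tool_rot: [1.297, 2.356, 0.439]
ft_force: [-1.0, 0.8, 3.6]
opening: 13.6
```

Run:
```python
from mv import *
applied(0,0,.001,0,0,.15); status(); lid()
```

```text
t 22.25 pos [559.4 -45.3 175.4] err [0.5 0.1 0.3] roterr deg [-0.13 -0.03  0.01] q [-0.24  0.11  1.92  0.32  0.65 -1.01] F [-1.   0.8  3.6] Tq [-0.03 -0.09  0.01] open 13.6
t 22.25 lid s -16.57 lateral cx,cy 0.84 -0.17 ccw deg 23.8 F cx,cy,cz [1.1, 1.0, 3.6] Tq z 0.03 open 13.6
```

>>> servo_tool --pt "0 0 0.0003 0 0 0.06 0.1" --pt "0 0 0.0007 0 0 0.12 0.1" --pt "0 0 0.001 0 0 0.18 0.1" --pt "0 0 0.001 0 0 0.18 0.1"

```text
t: 22.65
tool_pos: [559.3, -45.2, 173.5]
tool_rot: [1.47, 2.275, 0.481]
ft_force: [0.5, 0.4, -0.3]
opening: 14.1
```

Run:
```python
from mv import *
applied(0,0,.001,0,0,.18); lid()
```

```text
t 22.65 lid s -18.17 lateral cx,cy -0.25 -0.1 ccw deg 15.7 F cx,cy,cz [0.3, 0.3, -0.5] Tq z 0.04 open 14.1
```

>>> servo_tool --pt "0 0 0.0003 0 0 0.06 0.1" --pt "0 0 0.0007 0 0 0.12 0.1" --pt "0 0 0.001 0 0 0.18 0.1" --pt "0 0 0.001 0 0 0.18 0.1"

```text
t: 23.05
tool_pos: [559.9, -45.2, 172.8]
tool_rot: [1.637, 2.181, 0.522]
ft_force: [0.9, 0.8, -0.6]
opening: 13.7
```

Run:
```python
from mv import *
applied(0,0,.001,0,0,.18); status();lid()
```

```text
t 23.05 pos [559.9 -45.2 172.8] err [-0.1  0.1 -0.6] roterr deg [-0.02  0.05 -0.05] q [-0.24  0.11  1.92  0.32  0.64 -0.73] F [ 0.9  0.8 -0.6] Tq [-0.1   0.39 -0.03] open 13.7
t 23.05 lid s -19.08 lateral cx,cy -0.1 -0.11 ccw deg 7.7 F cx,cy,cz [0.6, 0.7, -1.0] Tq z -0.01 open 13.7
```

>>> servo_tool --pt "0 0 0.0003 0 0 0.06 0.1" --pt "0 0 0.0005 0 0 0.12 0.1" --pt "0 0 0.0008 0 0 0.18 0.1" --pt "0 0 0.0008 0 0 0.18 0.1"

```text
t: 23.45
tool_pos: [560.1, -45.2, 172.4]
tool_rot: [1.8, 2.075, 0.56]
ft_force: [-6.6, -0.1, 4.5]
opening: 13.4
```

Run:
```python
from mv import *
applied(0,0,.0008,0,0,.18); lid()
```

```text
t 23.45 lid s -19.48 lateral cx,cy -0.11 -0.12 ccw deg -0.4 F cx,cy,cz [-3.4, 0.9, 7.2] Tq z 0.1 open 13.4
```

>>> servo_tool --pt "0 0 0.0003 0 0 0.06 0.1" --pt "0 0 0.0003 0 0 0.12 0.1" --pt "0 0 0.0003 0 0 0.18 0.1" --pt "0 0 0.0003 0 0 0.18 0.1"

```text
t: 23.85
tool_pos: [560.3, -45.2, 172.5]
tool_rot: [1.957, 1.958, 0.598]
ft_force: [-8.5, -1.8, 7.1]
opening: 13.3
```

Run:
```python
from mv import *
applied(0,0,.0003,0,0,.18); status();lid()
```

```text
t 23.85 pos [560.3 -45.2 172.5] err [-0.1 -0.1  0.1] roterr deg [-0.03  0.04 -0.09] q [-0.24  0.11  1.92  0.32  0.64 -0.45] F [-8.5 -1.8  7.1] Tq [-0.04  1.06  0.19] open 13.3
t 23.85 lid s -19.52 lateral cx,cy 0.18 -0.22 ccw deg -8.5 F cx,cy,cz [-4.0, -0.5, 10.5] Tq z 0.1 open 13.3
```

>>> servo_tool --pt "0 0 0 0 0 0.07 0.1" --pt "0 0 0 0 0 0.14 0.1" --pt "0 0 0 0 0 0.2 0.1" --pt "0 0 0 0 0 0.27 0.1" --pt "0 0 0 0 0 0.3 0.1" --pt "0 0 0 0 0 0.3 0.1"

```text
t: 24.45
tool_pos: [560.3, -45.3, 172.5]
tool_rot: [2.204, 1.74, 0.655]
ft_force: [-9.2, -1.7, 7.8]
opening: 13.8
```

```bash
python3 - <<'E'
from mv import *
applied(0,0,0,0,0,.3); status();lid()
E
python3 view.py 10
```

```text
t 24.45 pos [560.3 -45.3 172.5] err [-0.2 -0.1  0.1] roterr deg [-0.02  0.05 -0.13] q [-0.24  0.11  1.92  0.32  0.64 -0.22] F [-9.2 -1.7  7.8] Tq [-0.06  1.13  0.24] open 13.8
t 24.45 lid s -19.52 lateral cx,cy 0.14 -0.26 ccw deg -21.9 F cx,cy,cz [-4.2, -0.3, 11.4] Tq z 0.15 open 13.8
```

View pics/w10.png

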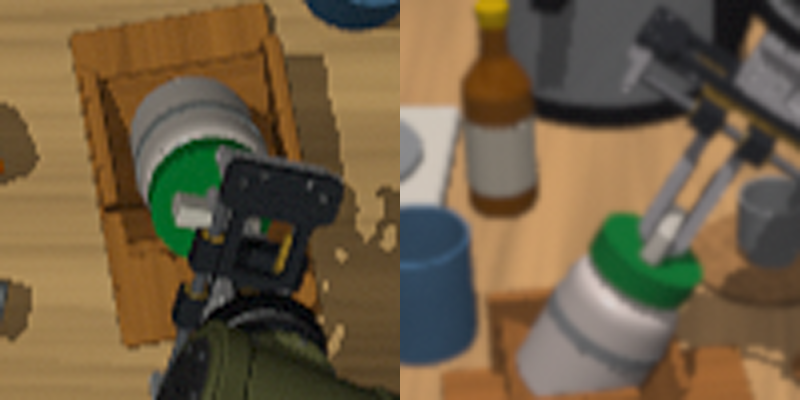

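>>> servo_tool --pt "0 0 -0.0005 0 0 0 0.1" --pt "0 0 -0.001 0 0 0 0.1" --pt "0 0 -0.0015 0 0 0 0.1" --pt "0 0 -0.0015 0 0 0 0.1"

```text
t: 24.95
tool_pos: [559.7, -45.2, 173.2]
tool_rot: [2.206, 1.738, 0.655]
ft_force: [1.4, 0.1, -2.6]
opening: 14.1
```

Run:
```python
from mv import *
applied(0,0,-.0015,0,0,0); status();lid()
```

```text
t 24.95 pos [559.7 -45.2 173.2] err [-0.   0.  -0.5] roterr deg [-0.01  0.05 -0.02] q [-0.24  0.11  1.92  0.32  0.64 -0.21] F [ 1.4  0.1 -2.6] Tq [-0.1   0.38 -0.01] open 14.1
t 24.95 lid s -18.62 lateral cx,cy -0.0 -0.15 ccw deg -22.0 F cx,cy,cz [-0.1, -0.1, -3.0] Tq z 0.01 open 14.1
```

>>> servo_tool --pt "0 0 0.001 0 0 0 0.1" --pt "0 0 0.0012 0 0 0 0.1" --pt "0 0 0.0012 0 0 0 0.1" --pt "0 0 0.001 0 0 0 0.2" --pt "0 0 0.001 0 0 0 0.4" --pt "0 0 0.001 0 0 0 0.5" --pt "0 0 0.001 0 0 0 0.5" --pt "0 0 0.001 0 0 0 0.5" --pt "0 0 -0.01 0 0 0 0.5" --pt "0 0 -0.04 0 0 0 0.5" --pt "0 0 -0.08 0 0 0 0.5" --pt "0 0 -0.12 0 0 0 0.5" --pt "0 0 -0.16 0 0 0 0.5" --pt "0 0 -0.18 0 0 0 0.5"

```text
t: 26.35
tool_pos: [469.4, -58.9, 333.1]
tool_rot: [2.203, 1.735, 0.658]
ft_force: [0.2, -0.4, 0.0]
opening: 47.0
```

```bash
python3 - <<'E'
from mv import *
applied(0,0,-.18,0,0,0); status()
E
python3 view.py 11
python3 - <<'E'
import sys; sys.path.insert(0,'.')
E
python3 -c "
import pickle,cv2
for n in('top','side'):
    cv2.imwrite(f'pics/full_{n}.png',pickle.load(open(f'pics/{n}11.pkl','rb'))['pixels'])"
```

```text
t 26.35 pos [469.4 -58.9 333.1] err [-1.2 -0.3  3.5] roterr deg [-0.28  0.02 -0.02] q [-0.34 -0.25  1.87  0.27  1.05 -0.18] F [ 0.2 -0.4  0. ] Tq [-0.02  0.33  0.02] open 47.0
```

View pics/w11.png

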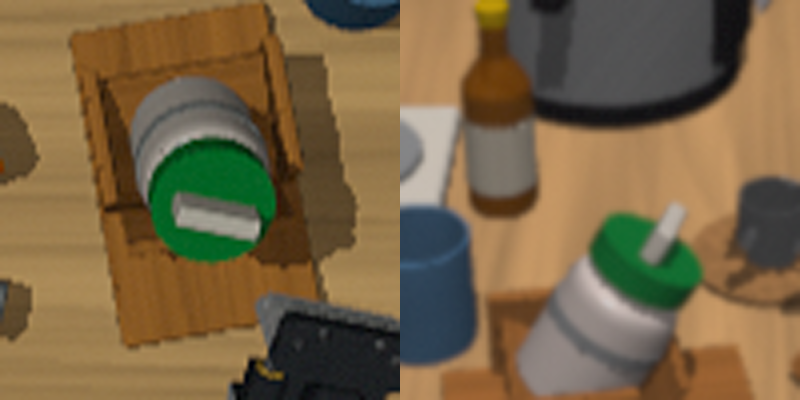

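View pics/full_side.png

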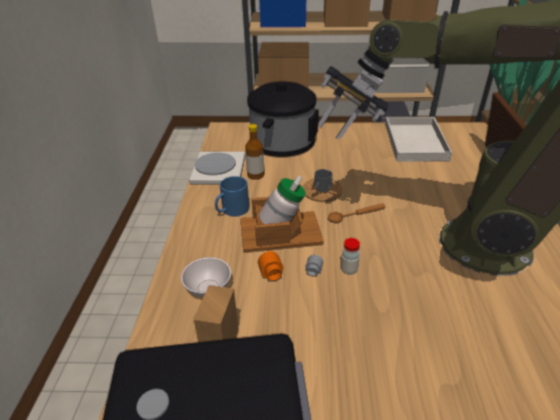

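The lid sits flush on the canister at side (291,190). The funnel stands on the trivet at (322,182), the bystanders haven't moved, and the gripper is clear. I'll let the arm settle, then hand in.

>>> servo_tool --pt "0 0 0 0 0 0 0.5" --pt "0 0 0 0 0 0 0.5" --pt "0 0 0 0 0 0 0.5" --pt "0 0 0 0 0 0 0.5" --pt "0 0 0 0 0 0 0.5"

```text
t: 26.95
tool_pos: [470.7, -58.6, 328.6]
tool_rot: [2.208, 1.738, 0.655]
ft_force: [-0.1, 1.0, -0.3]
opening: 47.1
```

Run:
```python
from mv import *
status(); s=cam('side','side12'); a=pickle.load(open('pics/side11.pkl','rb'))['pixels']
d=np.abs(s['pixels'][150:330,180:400].astype(int)-a[150:330,180:400]).max(2); print('changed px in scene',(d>40).sum())
print(hand_in())
```

```text
t 26.95 pos [470.7 -58.6 328.6] err [ 0.  -0.  -0.9] roterr deg [0.04 0.06 0.03] q [-0.34 -0.24  1.87  0.27  1.05 -0.18] F [-0.1  1.  -0.3] Tq [-0.08  0.31 -0.02] open 47.1
changed px in scene 0
the job is handed in; nothing more can be done
None
```

The job is done and handed in at about 27 s of the 72 s allowed. The funnel stands upright on the trivet, and the green lid is screwed home on the canister.

- **Funnel:** I lifted the larger grey funnel out along the canister's axis and set it near the trivet's centre, at about (467, −269).
- **Setting and dropping the lid:** It met the thread tops with the wing level. After roughly 36–40° of anticlockwise turning it came free, and it dropped 9.1 mm in total.
- **Screwing home:** I turned it 68° clockwise. It ended 13.0 mm below where it first rested on the thread, as specified, and turned on at that height for at least 13° more.
- **Last checks:** Just before hand-in nothing in the scene was moving, the bystanders looked untouched, and the gripper was open and clear. The highest force I read was about 12 N.

Two checks were less clean:
- **Camera height:** The camera heights for the canister's mouth came out about 4 mm low compared with contact. I used the contact measurement instead.
- **Pull test:** In a gentle test pull of about 3 N on the screwed-down lid, the gripper rose about 0.9 mm. I took this as play in the thread, pressed the lid back down and let go. I did not pull harder.

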